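Fit the power cell into the loudspeaker chassis

ROBOT

A 7-joint arm with a two-finger parallel gripper is mounted at the origin on the work surface. World frame = base frame: x ahead of the robot, y to its left, z up, the work surface at z = 0. Lengths are in m, angles in rad, forces in N, time in s.
With the tool pointing down it reaches from about 0.425 to 0.925 m from the base axis. Payload 6.8 kg.
Tool frame: the origin (TCP) lies at the very end of the fingers, on their centre line; the grasp point (between the pads) lies 19 mm behind it; z points along the fingers, y is the direction in which the jaws open and shut (so a half turn about z gives the same grasp; the last joint's range is limited). The gripper opens to 85 mm and grips with 20 to 120 N. Pads are 22 mm wide; open, the fingers measure 114 mm over their backs; the gripper's body (76 mm by 85 mm) begins 54 mm behind the grasp point. The pads swing forward as they close: fully open they stand 13 mm farther back than shut.
Start: joints at [1.207, 0.477, 0.022, 1.555, -0.011, 1.109, -0.083], TCP at [0.171, -0.653, 0.231] pointing down, gripper open.
Joint ranges: [-2.96, 2.96], [-0.34, 2.1], [-1.41, 1.46], [0.24, 2.44], [-1.37, 4.51], [0.17, 1.92], [-2.96, 2.96]. Speed limits (rad/s): [2.39, 2.39, 3.14, 3.14, 3.14, 3.14, 3.14].

INTERFACE

Orientations are given as a rotation vector (axis times angle).
In Python, from cell import telemetry, viewer, ticket gives the robot as it stands. The module is installed in compiled form; this text tells all that it offers.
- The arm moves only by the tool arm_command, never from a script. Its argument "steps" is a list of rows, each a list of 7 numbers: the shift along the tool's x, y, z in mm, then the turn, a rotation vector about the tool's x, y, z in rad, then the closure, from -1 (fully open) to 1 (shut). In form: [[tx, ty, tz, rx, ry, rz, claw], ...]. A call has 1 to 10 rows; each row shifts and turns the commanded pose from where the row before left it, along the tool's axes as they then stand; what a row does not reach is not made up. A row lasts 1/10 s, in which the tool goes at most 50 mm and 8.59 degrees, less where a joint would pass 70% of its speed; a pose out of reach is approached as far as the arm can. A call with a gripper value outside its range is refused whole. The fingers move at their own pace and stop on an object; "force" is the grip in N (left out, the last holds). Time passes only in rows, so rows that do not move let the fingers close. It gives the time, the measured TCP pose, the force and the opening at its end, in the units of the state.
- telemetry.get_obs(): the state, without advancing time (a new reading comes with each control period).
- viewer.grab_frame(name): name is "scene" or "top"; returns the picture (400x640x3 uint8, red, green, blue); there is no depth.
- viewer.camera_info(name): a dict with "fx", "fy", "cx", "cy" (pixels), "eye" and "orientation" of the camera in the world. Camera axes: x right, y down, z forward; pixel columns grow to the right and rows downward; lengths in m; the calibration is good to about 2 mm. A picture is of the moment at which its call begins. camera_info takes no time and is no camera call.
- ticket.hand_in(): hands the job in, once; it reports no verdict.
The state is a dict: "time_s": time; "joint_positions": joint angles; "qd": joint speeds; "joint_efforts": joint torques, N m; "tool_pos": TCP position; "tool_rot": TCP orientation; "force": force on the tool from outside, world axes, zero at the start; "moment": the same for the moment, N m; "gripper_width": finger opening in m.
Only numpy, scipy, OpenCV 4.12 (cv2) and the standard library are available. Lean on these libraries where they do the work, as an engineer would, in place of code of your own. Each camera call takes 0.05 s, during which the arm holds its last target.

TASK

Take the larger of the two battery cells from its wooden cradle and fit it in the battery holder on the chassis panel: put its flat end in against the spring first, with the button end still raised, then push against the spring and press the button end down behind the end contact until the cell lies level, fully home between the two side clips. Work gently, since hard shoving bends the holder's contacts, and leave the smaller cell, the loudspeaker drivers and the sponge tray where they are.

Things in the scene. Friction and masses are not known exactly. Their poses are not given: they have to be found in the camera images.
- cell: the larger battery cell: a grey and silver cylinder 32 mm in diameter, can 57 mm long, with a raised button 10 mm in diameter and 3 mm high on one end (60 mm over all), about 0.14 kg (0.11 to 0.18). Origin at the middle of the can on its axis; x runs along the axis towards the button. It starts lying level in one of two like cradles, its axis 37 mm above the table
- cell_button (a point): middle of the button's end face, 31.5 mm from the cell's origin along its +x
- cell_flat (a point): middle of the cell's flat end, 28.5 mm from its origin along its -x
- small_cell: the smaller cell, to be left in its cradle: 26 mm in diameter, can 42 mm long plus a 3 mm button, same looks. Origin at the middle of the can, x towards the button; axis 34 mm above the table
- cradle_a: fixed light-wood cradle that holds the larger cell: foot 70 x 50 x 8 mm, with an upright rib 50 mm long (x) and 22 mm wide whose two rails, tops at 23 mm, carry the cell, so fingers can pass on both sides. Origin on the table under its middle, x along the cell
- cradle_b: like cradle, holding the smaller cell
- holder: fixed wooden chassis panel, 170 x 130 mm (middle 5 mm to +x of the origin), top at z = 12 mm, with a black battery bay along x: spring end at -x, end contact at +x. Origin at the underside, below the seat. Two rails along x on a spine 24 mm wide carry the can (its lowest line at z = 26 mm, axis at 42 mm). The contacts bend if the cell bears on the holder with over 55 N in all (seated: about 25 N)
- bridge (a point): middle of the lower +x edge of the bridge over the bay's spring end: x = -25, z = 68 mm in the holder's frame, 10 mm above a seated can. The flat end must go in below it; a cell raised 15 to 22 degrees passes. Bridge x = -33 to -25, top z = 72 mm; cheeks 36 mm apart inside, x = -44 to -30 mm; back wall's face x = -40 mm
- end_contact (a point): middle of the top edge of the end contact's inner face: x = 31.5, z = 46 mm in the holder's frame. An upright steel plate 22 mm wide; the seated button bears on it below this edge. From the free spring plate to it is 55.5 mm, less than the 60 mm cell
- clips (a point): point midway between the two side clips at the height of their beads: x = 23, z = 51 mm in the holder's frame. Steel leaves x = 18.5 to 27.5 mm, outer faces 21.5 mm from the middle line, top z = 54 mm, each with a rounded inward bead (3 mm radius, centre 16.8 mm from the middle line) that the can is pushed down past; fingers beside the can must stay clear of them
- seat (a point): where the middle of the can comes to rest: on the bay's middle line, 42 mm above the panel's underside; axes as the holder's. The seated cell has its button towards +x and touching the end contact
- spring (a joint): travel of the spring plate (steel disc 18 mm in diameter on the bay's axis), m: 0 free, its face at x = -24 mm in the holder's frame; grows as it is pushed to -x, stop at 0.009. Push 3 N at 0, 1.5 N more per mm, 16.5 N at the stop, where the force climbs steeply; 0.0045 (10 N) with the cell seated
- clip_left (a joint): opening of the side clip at +y, m: 0 shut, to 0.006. Sprung shut with 1.8 N and 1.8 N more per mm. Pushing the can down past both clips takes roughly 5 to 10 N from above; each opens about 2 mm on the way and shuts over the can when it is home
- clip_right (a joint): the same for the clip at -y
- driver_1: loose round loudspeaker driver, 64 mm in diameter, 26 mm high, bystander. Origin at its underside
- driver_2: another such driver, bystander
- sponge_tray: loose open black tray 80 x 70 x 30 mm, bystander. Origin at its underside
Not all that is in view belongs to the job. What is shaped like the cell but blue or red is not meant.

How it is judged:
By the outcome, as a careful person would: the job done as asked, in the order asked, and still so for the second after the job is handed in, with the robot touching nothing.
It also fails if it takes over 51 s, if anything falls off the work surface, if the arm or the gripper's body presses on something with over 40 N, if the wrist force passes 120 N, or if a joint passes its speed limit or range.

## Working session

There is one attempt and no reset: what is moved stays moved. The work goes in short steps, Python scripts to look and compute and a tool call to move; the robot and the scene stay as the last step left them, time stands still between calls to the robot, and variables do not carry over. Pictures are saved under pics/ and viewed, and the job is handed in when it is done.

Besides the shell and the picture viewer there is one more tool, called after "Emit:" as name([rows], argument=value, ...), one row to a line, values as JSON. arm_command: Moves the arm, as the interface text tells. Its arguments: {"type":"object","properties":{"steps":{"type":"array"},"force":{"type":"number"}},"required":["steps"]}

```bash
mkdir -p pics; python3 - <<'E'
from cell import telemetry, viewer
import cv2
o=telemetry.get_obs()
for k,v in o.items(): print(k,v)
for n in("scene","top"):
    im=viewer.grab_frame(n); cv2.imwrite(f"pics/{n}0.png",im[:,:,::-1]); print(viewer.camera_info(n))
E
```

```text
time_s 0.0
joint_positions [ 1.20690698  0.47783782  0.02234033  1.55645309 -0.01151051  1.10933278
 -0.08307844]
qd [ 0.00104035 -0.00102647 -0.00058809  0.00144855  0.00031595 -0.00030581
  0.00042727]
joint_efforts [-6.32156643e-04 -5.96457696e+01  1.60782784e+00 -2.81198984e+01
  1.24740784e-02  9.53816925e-03  1.64188918e-05]
tool_pos [ 0.17061454 -0.65245442  0.23029977]
tool_rot [-3.11407606e+00 -4.00519590e-01  5.88811058e-04]
force [ 0.24548814 -0.33862358 -0.01414997]
moment [ 0.00509466 -0.00265216  0.04070444]
gripper_width 0.08525874904552984
{'fx': 432.9656674938345, 'fy': 432.9656674938345, 'cx': 314.62459993875603, 'cy': 198.55356915526252, 'eye': array([ 1.15086809, -0.15479898,  0.96177175]), 'orientation': array([-2.1020236 , -1.63202312,  0.48768165])}
{'fx': 375.5059832791991, 'fy': 375.5059832791991, 'cx': 317.2850714209622, 'cy': 202.95801909137484, 'eye': array([ 0.51051083, -0.03134512,  0.90803976]), 'orientation': array([-2.16033059,  2.19970965, -0.10081745])}
```

View pics/scene0.png

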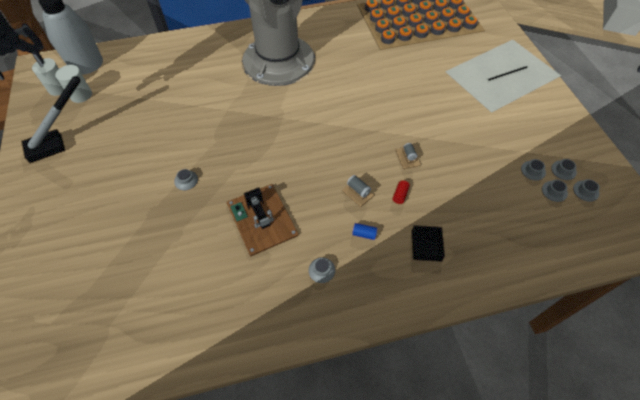

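View pics/top0.png

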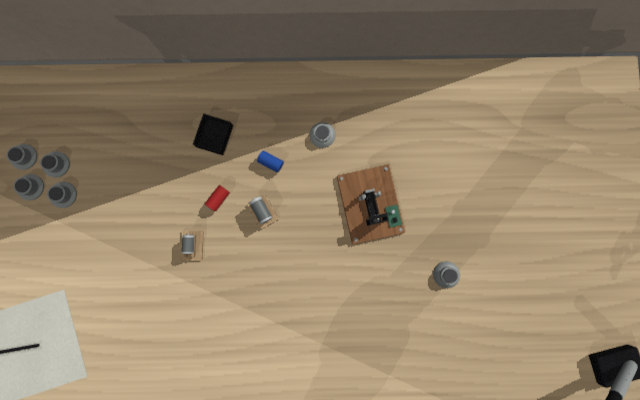

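The large cell is at scene (360,186) and top (261,210), with the holder at scene (262,218) and top (371,205). I'll zoom in on both.

```bash
cat > h.py <<'E'
import numpy as np, cv2
from scipy.spatial.transform import Rotation as R
from cell import telemetry, viewer
def ray(n,u,v):
    c=viewer.camera_info(n); d=R.from_rotvec(c['orientation']).apply([(u-c['cx'])/c['fx'],(v-c['cy'])/c['fy'],1]); return c['eye'],d
def onz(n,u,v,z):
    e,d=ray(n,u,v); return e+d*(z-e[2])/d[2]
def proj(n,p):
    c=viewer.camera_info(n); q=R.from_rotvec(c['orientation']).inv().apply(np.array(p)-c['eye']); return q[...,0]/q[...,2]*c['fx']+c['cx'], q[...,1]/q[...,2]*c['fy']+c['cy']
def tri(a,b):
    e1,d1=ray("scene",*a); e2,d2=ray("top",*b)
    A=np.stack([d1,-d2],1); s=np.linalg.lstsq(A,e2-e1,rcond=None)[0]
    p,q=e1+s[0]*d1,e2+s[1]*d2; return (p+q)/2,np.linalg.norm(p-q)
def crop(src,u0,v0,w,h,k,out):
    im=cv2.imread(src); c=cv2.resize(im[v0:v0+h,u0:u0+w],None,fx=k,fy=k,interpolation=cv2.INTER_CUBIC); cv2.imwrite(out,c)
E
python3 - <<'E'
from h import *
crop("pics/top0.png",330,155,80,100,6,"pics/t_h.png")
crop("pics/top0.png",235,180,60,60,8,"pics/t_c.png")
crop("pics/scene0.png",220,175,90,85,7,"pics/s_h.png")
crop("pics/scene0.png",335,165,60,50,8,"pics/s_c.png")
print(onz("top",320,200,0),onz("top",640,200,0),onz("top",320,0,0))
E
```

```text
[ 0.59619311 -0.04427992  0.        ] [ 0.5823001  -0.82499606  0.        ] [ 1.1076897  -0.05395582  0.        ]
```

View pics/t_h.png

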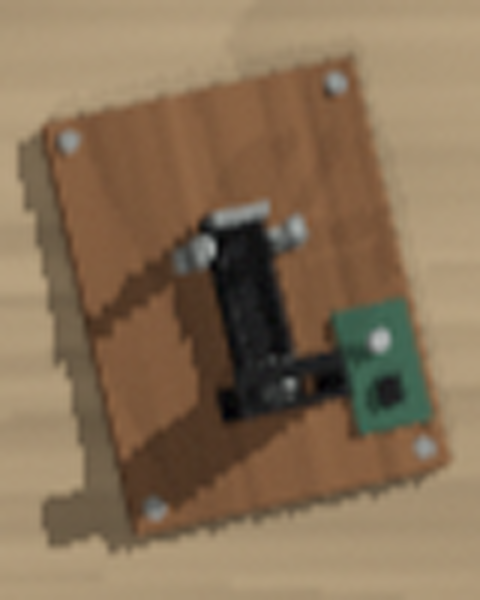

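View pics/t_c.png

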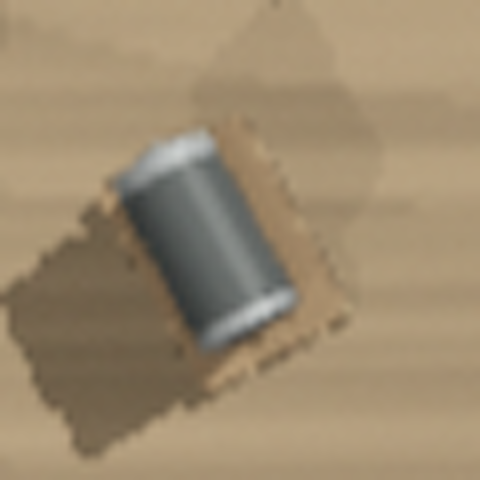

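View pics/s_h.png

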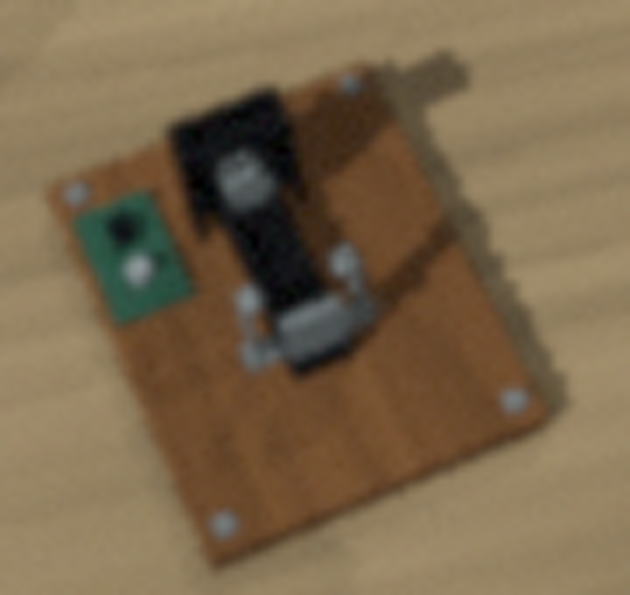

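View pics/s_c.png

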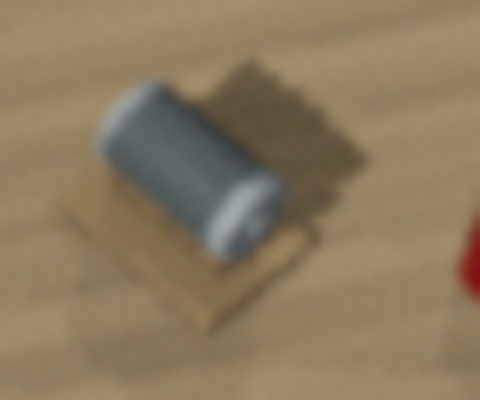

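```bash
python3 - <<'E'
from h import *
for n,(u0,v0,w,h),(a0,b0,aw,bh) in (("top",(330,155,80,100),(235,180,60,60)),("scene",(220,175,90,90),(335,165,60,50))):
    im=cv2.imread(f"pics/{n}0.png"); hsv=cv2.cvtColor(im,cv2.COLOR_BGR2HSV).astype(int)
    s=hsv[v0:v0+h,u0:u0+w]; H,S,V=s[...,0],s[...,1],s[...,2]
    print(n,"panel px",im[200,345] if n=="top" else im[235,250], im[215,248],im[160,300])
    m=((H<18)&(S>125)&(V>25)).astype(np.uint8)*255
    # cell
    s2=hsv[b0:b0+bh,a0:a0+aw]; mc=((s2[...,1]<60)).astype(np.uint8)*255
    out=cv2.hconcat([cv2.resize(m,(400,400),interpolation=0),cv2.resize(mc,(400,400),interpolation=0)]); cv2.imwrite(f"pics/m_{n}.png",out)
    for nm,mm,ou,ov in (("panel",m,u0,v0),("cell",mc,a0,b0)):
        cs,_=cv2.findContours(mm,cv2.RETR_EXTERNAL,cv2.CHAIN_APPROX_NONE); c=max(cs,key=cv2.contourArea)+np.array([ou,ov])
        hull=cv2.convexHull(c); r=cv2.minAreaRect(c)
        print(nm,cv2.contourArea(c),r); print(cv2.approxPolyDP(hull,3 if nm=="panel" else 2,True).reshape(-1,2).tolist())
        print(cv2.boxPoints(r).round(1).tolist())
E
```

```text
top panel px [ 63  94 130] [ 79 103 118] [112 142 162]
panel 2521.0 ((370.0645446777344, 203.94662475585938), (69.48159790039062, 52.91694259643555), 77.00537872314453)
[[403, 231], [353, 243], [337, 176], [387, 165]]
[[336.5, 176.0], [388.0, 164.10000610351562], [403.70001220703125, 231.8000030517578], [352.1000061035156, 243.6999969482422]]
cell 329.5 ((259.8598327636719, 209.076416015625), (26.81572151184082, 13.886712074279785), 61.38954162597656)
[[258, 196], [271, 215], [271, 218], [262, 223], [249, 203]]
[[247.3000030517578, 200.60000610351562], [259.5, 194.0], [272.3999938964844, 217.5], [260.20001220703125, 224.1999969482422]]
scene panel px [ 38  70 105] [42 64 91] [110 144 162]
panel 1893.5 ((262.31805419921875, 218.29835510253906), (58.863101959228516, 52.56452178955078), 66.37062072753906)
[[266, 186], [275, 190], [297, 235], [251, 255], [237, 226], [232, 200]]
[[226.39999389648438, 201.89999389648438], [274.6000061035156, 180.8000030517578], [298.20001220703125, 234.6999969482422], [250.0, 255.8000030517578]]
cell 276.5 ((358.2983093261719, 185.32931518554688), (25.191749572753906, 12.801401138305664), 40.23636245727539)
[[352, 175], [370, 187], [365, 196], [361, 196], [347, 184], [348, 178]]
[[344.5, 182.10000610351562], [352.79998779296875, 172.3000030517578], [372.0, 188.60000610351562], [363.79998779296875, 198.39999389648438]]
```

View pics/m_top.png

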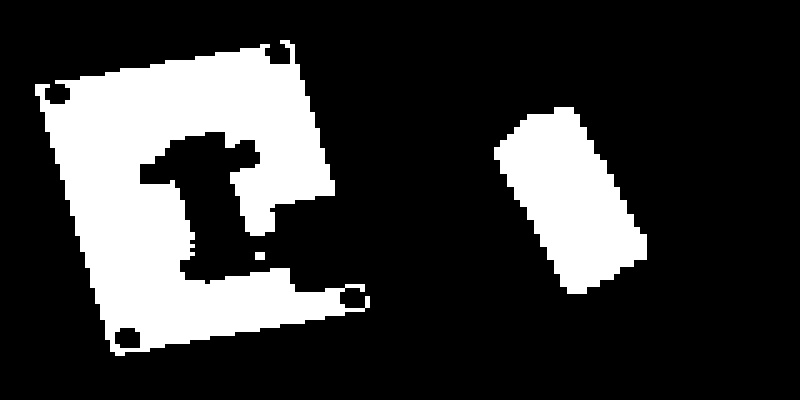

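View pics/m_scene.png

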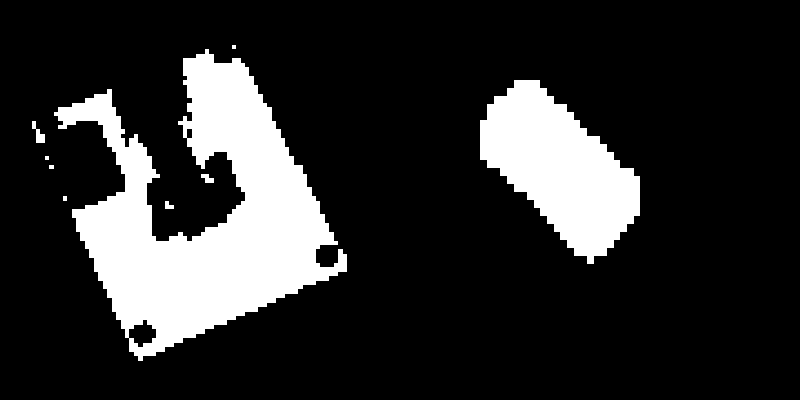

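```bash
python3 - <<'E'
from h import *
f=lambda p,k,o:(o[0]+(p[0]+.5)/k-.5,o[1]+(p[1]+.5)/k-.5)
T=[f(p,6,(330,155)) for p in((68,141),(336,84),(425,447),(155,508))]
S=[f(p,7,(220,175)) for p in((223,524),(514,400),(349,83),(76,194))]
# top: up-left, up-right, low-right, low-left ; scene is rotated 180: top's UL(+x,+y) -> scene lower right
S=[S[1],S[0],S[3],S[2]]
for a,b in zip(S,T):
    p,e=tri(a,b); print("tri",(p*1e3).round(1),round(e*1e3,2),"top@13",(onz("top",*b,.013)*1e3).round(1),"scene@13",(onz("scene",*a,.013)*1e3).round(1))
for n,s in(("top",T),("scene",S)):
    P=np.array([onz(n,*q,.013)[:2] for q in s]); c=P.mean(0); d=(P[0]+P[1]-P[2]-P[3]); y=np.degrees(np.arctan2(d[1],d[0])); d2=(P[0]+P[3]-P[1]-P[2]);
    print(n,(c*1e3).round(1),y,np.degrees(np.arctan2(-d2[0],d2[1])),np.linalg.norm(d)/2,np.linalg.norm(d2)/2)
b=np.array([[336.5,176],[388,164.1],[403.7,231.8],[352.1,243.7]])
P=np.array([onz("top",*q,.012)[:2] for q in b]); print("rect",P.mean(0),np.degrees(np.arctan2(*(P[0]-P[3])[::-1])))
# cell
bt=np.array([[247.3,200.6],[259.5,194],[272.4,217.5],[260.2,224.2]]); bs=np.array([[344.5,182.1],[352.8,172.3],[372,188.6],[363.8,198.4]])
for n,q in(("top",bt),("scene",bs)):
    P=np.array([onz(n,*x,.037) for x in q]); print(n,(P*1e3).round(1).tolist(),P.mean(0)); d=P[0]+P[1]-P[2]-P[3]; print(np.degrees(np.arctan2(d[1],d[0])),np.linalg.norm(d)/2)
for n,u0,v0 in(("top",235,180),("scene",335,165)): crop(f"pics/{n}0.png",u0+8,v0+8,40,35,14,f"pics/c14_{n}.png")
E
```

```text
tri [646.7 -95.   15.5] 0.53 top@13 [647.1 -95.4  13. ] scene@13 [645.4 -94.6  13. ]
tri [ 668.1 -203.    14.6] 1.01 top@13 [ 668.3 -203.8   13. ] scene@13 [ 667.5 -202.6   13. ]
tri [ 522.1 -233.1   15.2] 1.23 top@13 [ 522.  -234.2   13. ] scene@13 [ 520.8 -232.7   13. ]
tri [ 500.  -125.8   16.4] 0.48 top@13 [ 499.9 -126.4   13. ] scene@13 [ 497.7 -125.5   13. ]
top [ 584.3 -165. ] 11.807014938400426 11.344359248965077 0.1498943475608703 0.11026941860298141
scene [ 582.9 -163.8] 11.694304879521932 11.854412370137615 0.15031044904629545 0.10997951420721291
rect [ 0.58419224 -0.16390355] 11.568484197874715
top [[594.3, 125.5, 37.0], [609.3, 97.0, 37.0], [553.9, 67.4, 37.0], [538.9, 95.7, 37.0]] [0.57409435 0.09640097 0.037     ]
28.17362129639193 0.06282331974558412
scene [[550.0, 64.8, 37.0], [525.6, 94.6, 37.0], [587.2, 127.2, 37.0], [610.3, 97.9, 37.0]] [0.56828657 0.09611093 0.037     ]
-151.66705066616433 0.06926783640322037
```

View pics/c14_top.png

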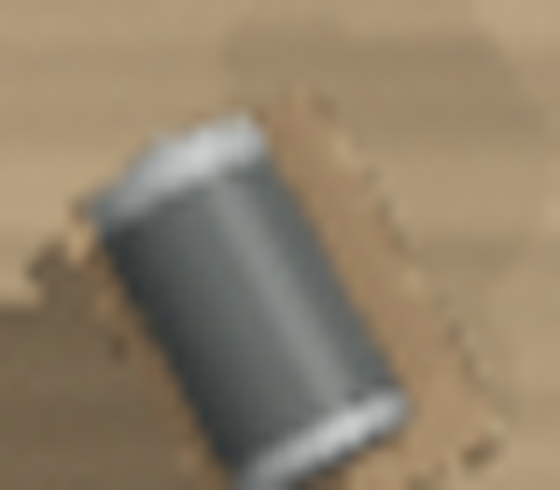

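View pics/c14_scene.png

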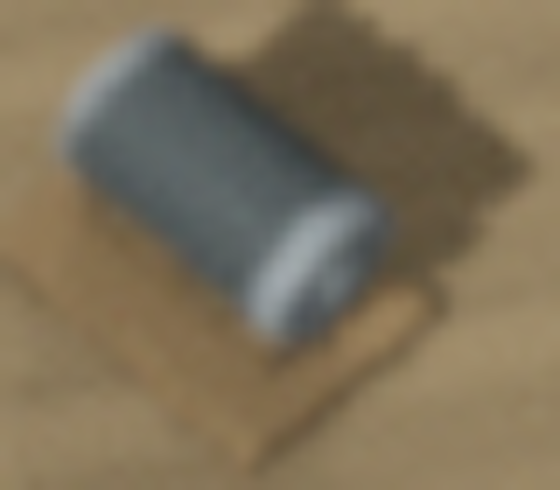

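```bash
cat >> h.py <<'E'
def go(target,rot=None):
    """tool-frame shift (mm) to target from the present pose; and rotvec"""
    o=telemetry.get_obs(); Rt=R.from_rotvec(o['tool_rot'])
    s=Rt.inv().apply(np.array(target)-o['tool_pos'])*1e3
    out=[s.round(1)]
    if rot is not None: out.append((Rt.inv()*rot).as_rotvec().round(4))
    return out
def tool(yaw,tilt=0):
    a=np.radians(yaw); x=[np.cos(a),np.sin(a),0]; y=[np.sin(a),-np.cos(a),0]; z=[0,0,-1]
    return R.from_matrix(np.array([x,y,z]).T)*R.from_rotvec([0,np.radians(tilt),0])
E
python3 - <<'E'
from h import *
print(go([.5681,.0931,.15],tool(28.2)))
# predicted can silhouette check
def can(c,yaw):
    a=np.radians(yaw);X=np.array([np.cos(a),np.sin(a),0]);Y=np.array([-np.sin(a),np.cos(a),0]);t=np.linspace(0,6.28,60)
    P=[]
    for s,r in((-28.5,16),(28.5,16),(28.5,5),(31.5,5)):
        P.append(np.array(c)*1e3+s*X+r*np.cos(t)[:,None]*Y+r*np.sin(t)[:,None]*np.array([0,0,1]))
    return np.concatenate(P)/1e3
for n in("top","scene"):
    u,v=proj(n,can([.5729,.0957,.037],28.2)); pts=np.stack([u,v],1).astype(np.float32); print(n,cv2.minAreaRect(pts),u.min(),u.max(),v.min(),v.max())
E
```

```text
[array([ 573.2, -620.7,   81.4]), array([-1.700e-03, -1.000e-04, -2.364e-01])]
top ((259.9226989746094, 209.1508331298828), (26.670902252197266, 13.946731567382812), 61.33821105957031) 248.12180125030483 272.12695231806657 195.48122090209483 223.63657822215185
scene ((358.5245361328125, 186.68028259277344), (25.17182731628418, 12.625893592834473), 40.276641845703125) 346.31866926697705 370.9690402683863 175.05769324886685 198.43723020757358
```

Emit:
arm_command([
  [28.5,-31,0,0,0,0,-1],
  [28.5,-31,0,0,0,0,-1],
  [28.5,-31,0,0,0,0,-1],
  [28.5,-31,0,0,0,0,-1],
  [28.5,-31,0,0,0,0,-1],
  [28.5,-31,0,0,0,0,-1],
  [28.5,-31,0,0,0,0,-1],
  [28.5,-31,0,0,0,0,-1],
  [28.5,-31,0,0,0,0,-1],
  [28.5,-31,0,0,0,0,-1],
])

```text
time_s: 1.1
tool_pos: [0.3684, -0.2793, 0.2312]
tool_rot: [-3.116, -0.4, 0.0]
force: [1.3, -0.2, 0.7]
gripper_width: 0.0854
```

Emit:
arm_command([
  [28.5,-31,6,0,0,0,-1],
  [28.5,-31,6,0,0,0,-1],
  [28.5,-31,6,0,0,0,-1],
  [28.5,-31,6,0,0,0,-1],
  [28.5,-31,6,0,0,0,-1],
  [28.5,-31,6,0,0,0,-1],
  [28.5,-31,6,0,0,0,-1],
  [28.5,-31,6,0,0,0,-1],
  [28.5,-31,6,0,0,0,-1],
  [28.5,-31,6,0,0,0,-1],
])

```text
time_s: 2.1
tool_pos: [0.5657, 0.0923, 0.1707]
tool_rot: [3.116, 0.4, -0.001]
force: [0.4, -0.5, 0.5]
gripper_width: 0.0852
```

Emit:
arm_command([
  [0,0,0,0,0,-0.118,-1],
  [0,0,0,0,0,-0.118,-1],
  [0,0,0,0,0,0,-0.4],
  [0,0,0,0,0,0,-0.4],
])

```text
time_s: 2.5
tool_pos: [0.5652, 0.0906, 0.171]
tool_rot: [-3.048, -0.759, 0.001]
force: [0.2, -0.3, 0.5]
gripper_width: 0.0604
```

```bash
python3 - <<'E'
from h import *
o=telemetry.get_obs(); print(o['time_s'],o['tool_pos'],o['gripper_width'],o['force'])
print(go([.5676,.0931,.15],tool(28.2)))
im=viewer.grab_frame("top"); cv2.imwrite("pics/t1.png",im[:,:,::-1]); crop("pics/t1.png",200,150,130,100,6,"pics/t1c.png")
im=viewer.grab_frame("scene"); cv2.imwrite("pics/s1.png",im[:,:,::-1]); crop("pics/s1.png",300,110,130,100,6,"pics/s1c.png")
E
```

```text
2.5 [0.56517322 0.09058467 0.17100991] 0.06037146717078091 [ 0.18540325 -0.29420829  0.4667151 ]
[array([ 3.3, -1.1, 21. ]), array([-0.0002,  0.0006, -0.004 ])]
```

View pics/t1c.png

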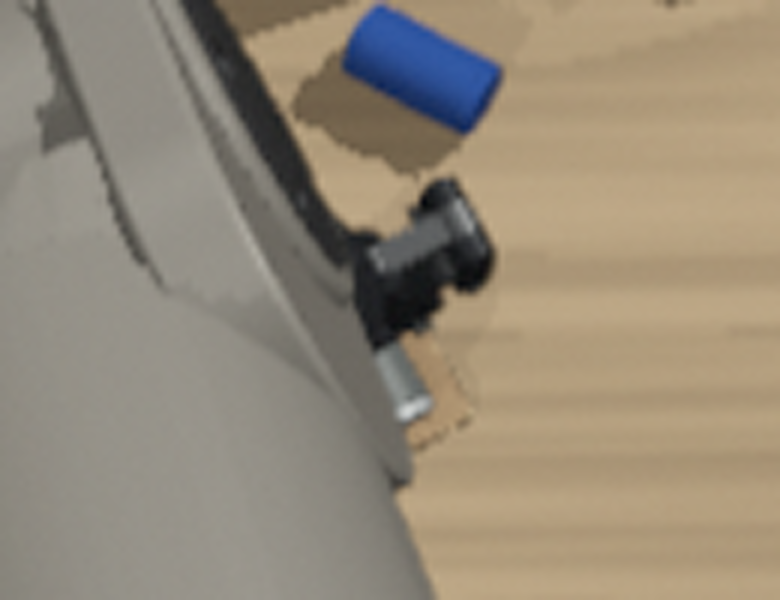

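View pics/s1c.png

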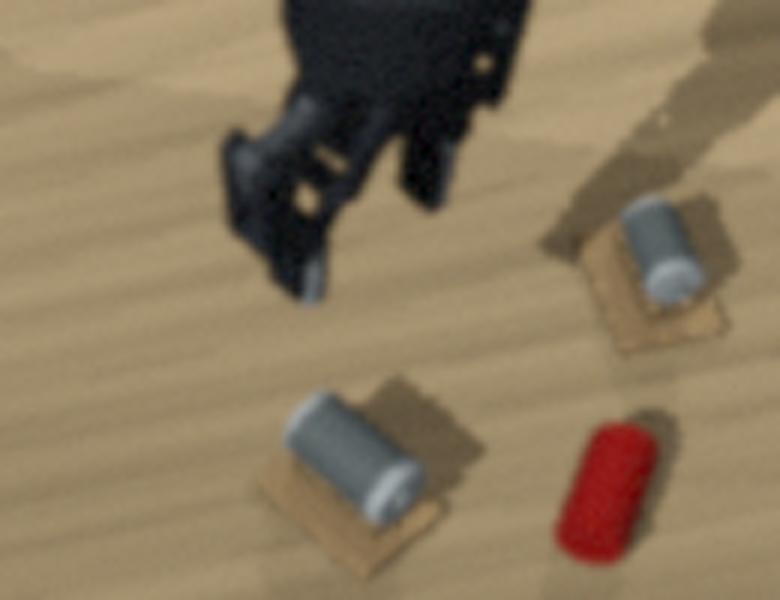

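Emit:
arm_command([
  [3.3,-1.1,21,0,0,-0.004,-0.4],
  [0,0,30,0,0,0,-0.4],
  [0,0,30,0,0,0,-0.4],
  [0,0,30,0,0,0,-0.4],
  [0,0,22,0,0,0,-0.4],
  [0,0,14,0,0,0,-0.4],
  [0,0,6,0,0,0,-0.4],
  [0,0,0,0,0,0,-0.4],
  [0,0,0,0,0,0,-0.4],
])

```text
time_s: 3.5
tool_pos: [0.5686, 0.0937, 0.0193]
tool_rot: [3.046, 0.77, 0.003]
force: [-0.3, -0.4, 0.7]
gripper_width: 0.0599
```

```bash
python3 - <<'E'
from h import *
o=telemetry.get_obs(); print(o['time_s'],o['tool_pos'],o['gripper_width'],o['force'])
print(go([.5676,.0931,.018],tool(28.2)))
im=viewer.grab_frame("scene"); cv2.imwrite("pics/s2.png",im[:,:,::-1]); crop("pics/s2.png",320,140,80,65,9,"pics/s2c.png")
E
```

```text
3.5 [0.56857495 0.09372683 0.01928111] 0.059931622481558026 [-0.33292487 -0.39345068  0.71384981]
[array([-1.2,  0.1,  1.3]), array([ 0.0005, -0.0016,  0.0032])]
```

View pics/s2c.png

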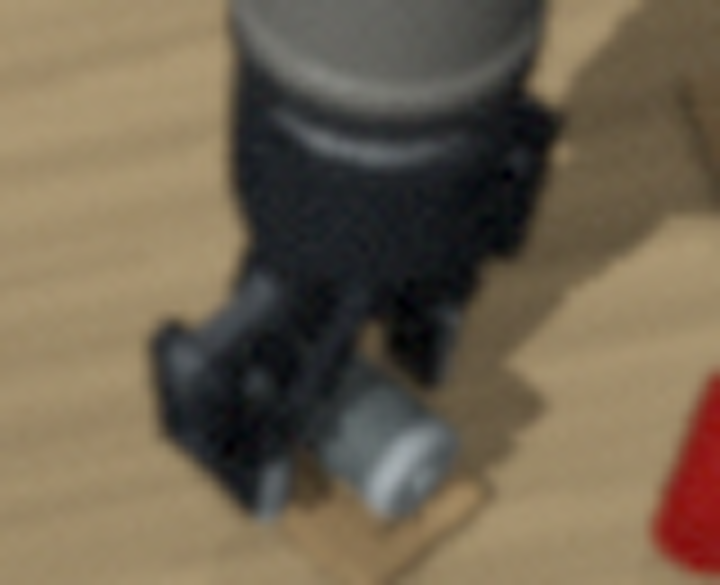

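Emit:
arm_command([
  [-1,0,1,0,0,0,0.0],
  [0,0,0,0,0,0,0.1],
  [0,0,0,0,0,0,0.2],
  [0,0,0,0,0,0,0.3],
  [0,0,0,0,0,0,0.5],
  [0,0,0,0,0,0,0.8],
  [0,0,0,0,0,0,1],
  [0,0,0,0,0,0,1],
], force=50)

```text
time_s: 4.35
tool_pos: [0.5666, 0.0942, 0.018]
tool_rot: [-3.044, -0.772, -0.0]
force: [-3.5, 2.2, 6.3]
gripper_width: 0.0308
```

Emit:
arm_command([
  [0,0,-5,0,0,0,1],
  [0,0,-15,0,0,0,1],
  [0,0,-30,0,0,0,1],
  [0,0,-40,0,0,0,1],
  [0,0,-25,0,0,0,1],
  [0,0,-10,0,0,0,1],
  [0,0,0,0,0,0,1],
])

```text
time_s: 5.05
tool_pos: [0.5678, 0.0929, 0.144]
tool_rot: [3.045, 0.77, 0.005]
force: [1.0, -0.2, -0.8]
gripper_width: 0.0308
```

```bash
python3 - <<'E'
from h import *
o=telemetry.get_obs(); print(o['time_s'],o['tool_pos'],o['gripper_width'],o['force'],o['moment'])
for n in("scene","top"):
    im=viewer.grab_frame(n); cv2.imwrite(f"pics/{n}3.png",im[:,:,::-1])
crop("pics/scene3.png",310,110,100,80,8,"pics/s3c.png"); crop("pics/top3.png",200,150,100,80,8,"pics/t3c.png")
E
```

```text
5.05 [0.56784697 0.09294758 0.14403662] 0.0308492836421786 [ 1.03162816 -0.23013896 -0.83075583] [-0.03177453 -0.0464178   0.06026595]
```

View pics/s3c.png

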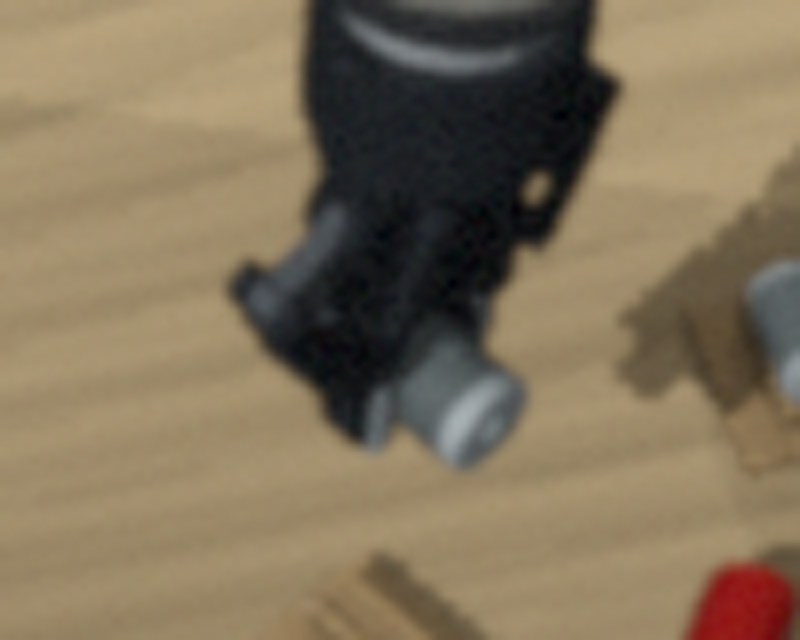

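View pics/t3c.png

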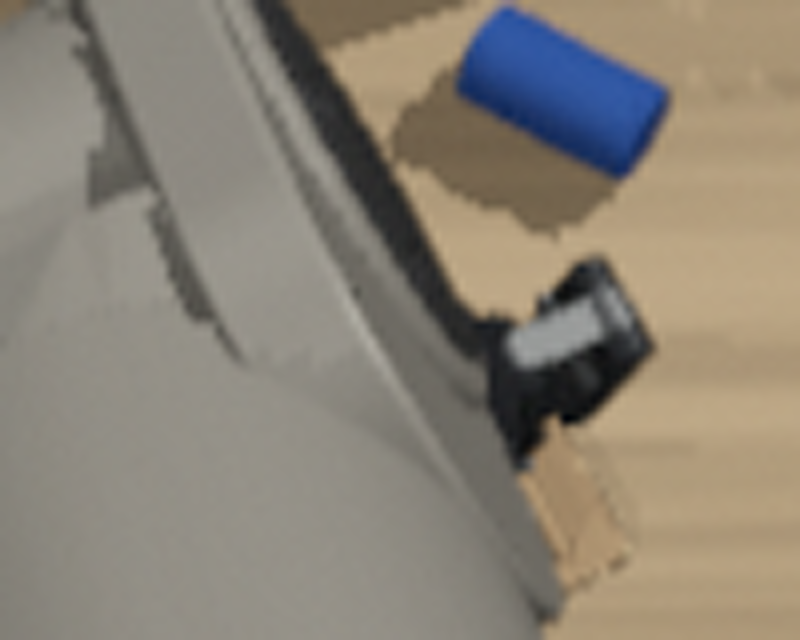

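```bash
cat >> h.py <<'E'
def tp(v,o=None):
    o=o or telemetry.get_obs(); return o['tool_pos']+R.from_rotvec(o['tool_rot']).apply(np.array(v)/1e3)
E
python3 - <<'E'
from h import *
for g in(3,5.5,8):
    a=proj("scene",tp([g+31.5,0,-19]));b=proj("scene",tp([g+28.5,0,-19+16]));c=proj("scene",tp([g+28.5,0,-35]));print(g,*[((np.array(q)-[310,110]+.5)*8).round(0) for q in(a,b,c, proj("scene",tp([g+28.5,16,-19])), proj("scene",tp([g+28.5,-16,-19])))])
E
```

```text
3 [492. 435.] [480. 462.] [490. 395.] [446. 459.] [523. 398.]
5.5 [499. 440.] [486. 467.] [497. 400.] [453. 464.] [529. 403.]
8 [505. 445.] [492. 472.] [503. 405.] [459. 469.] [536. 408.]
```

```bash
cat >> h.py <<'E'
HX,HY,HW=.5787,-.1654,11.7
def hw(p):
    a=np.radians(HW); p=np.array(p)/1e3
    return np.array([HX+p[0]*np.cos(a)-p[1]*np.sin(a),HY+p[0]*np.sin(a)+p[1]*np.cos(a),p[2]])
def w2h(P):
    a=np.radians(HW); d=np.array(P)-[HX,HY,0]; return np.array([d[0]*np.cos(a)+d[1]*np.sin(a),-d[0]*np.sin(a)+d[1]*np.cos(a),d[2]])*1e3
def pose(xb,zb,th,g=4.5):
    t=np.radians(th);C,S=np.cos(t),np.sin(t)
    c=np.array([xb+28.5*C-16*S,zb+28.5*S+16*C]); q=c-g*np.array([C,S])+19*np.array([S,-C])
    return hw([q[0],0,q[1]]),tool(HW,th)
def cellnow(g=4.5):
    """corner x,z tilt of held cell in holder frame"""
    o=telemetry.get_obs(); X=R.from_rotvec(o['tool_rot']).as_matrix()[:,0]
    k=w2h(tp([g-28.5,0,-3],o)); f=w2h(tp([g-28.5,0,-19],o)); b=w2h(tp([g+31.5,0,-19],o))
    return dict(t=o['time_s'],corner=k.round(1),flat=f.round(1),button=b.round(1),tilt=np.degrees(np.arcsin(X[2])).round(2),yaw=(np.degrees(np.arctan2(X[1],X[0]))-HW).round(2),F=o['force'].round(1),M=o['moment'].round(2),w=o['gripper_width'])
E
python3 - <<'E'
from h import *
p,r=pose(-17,31,18); p2=p-r.as_matrix()[:,0]*-.032 ; p3=p2-r.as_matrix()[:,2]*.03
print(p,p2,p3); print(go(p3,r)); print(go([p3[0],p3[1],.144]))
E
```

```text
[ 0.58531211 -0.1640307   0.03556324] [ 0.61511359 -0.15785911  0.04545178] [ 0.6060357  -0.15973905  0.07398348]
[array([-84.8, 240.9,  67.5]), array([-0.0457,  0.3134,  0.2889])]
[array([-84.9, 240.9,  -2.5])]
```

Emit:
arm_command([
  [-12,34,0,0,0,0,1],
  [-12,34,0,0,0,0,1],
  [-12,34,0,0,0,0,1],
  [-12,34,0,0,0,0,1],
  [-12,34,0,0,0,0,1],
  [-12,34,0,0,0,0,1],
  [-13,37,0,0,0,0,1],
  [0,0,0,0,0,0.144,1],
  [0,0,0,0,0,0.144,1],
  [0,0,0,0,0.1,0,1],
])

```text
time_s: 6.15
tool_pos: [0.6082, -0.1577, 0.1401]
tool_rot: [-3.108, -0.321, -0.156]
force: [0.1, 0.6, -1.5]
gripper_width: 0.0306
```

Emit:
arm_command([
  [0,0,0,0,0.107,0,1],
  [0,0,0,0,0.107,0,1],
  [0,0,0,0,0,0,1],
  [0,0,0,0,0,0,1],
])

```text
time_s: 6.55
tool_pos: [0.6056, -0.1596, 0.1409]
tool_rot: [-3.055, -0.317, -0.477]
force: [-0.1, 0.3, -1.2]
gripper_width: 0.0306
```

```bash
python3 - <<'E'
from h import *
print(cellnow())
p,r=pose(-17,31,18); p3=p+r.as_matrix()[:,0]*.032-r.as_matrix()[:,2]*.03
print(go(p3,r))
E
```

```text
{'t': 6.55, 'corner': array([  3.7,   0.2, 136.4]), 'flat': array([-1.100e+00,  1.000e-01,  1.517e+02]), 'button': array([ 56. ,   0.3, 170. ]), 'tilt': np.float64(17.75), 'yaw': np.float64(0.13), 'F': array([-0.1,  0.3, -1.2]), 'M': array([-0.06,  0.31, -0.03]), 'w': 0.030581436722240753}
[array([-20. ,   0.3,  63.8]), array([-0.0023,  0.0044,  0.0022])]
```

Emit:
arm_command([
  [-5,0,16,0,0.0044,0,1],
  [-5,0,16,0,0,0,1],
  [-5,0,16,0,0,0,1],
  [-5,0,16,0,0,0,1],
  [0,0,0,0,0,0,1],
  [0,0,0,0,0,0,1],
])

```text
time_s: 7.15
tool_pos: [0.6087, -0.1583, 0.0752]
tool_rot: [-3.053, -0.32, -0.489]
force: [0.2, -0.2, -1.6]
gripper_width: 0.0303
```

```bash
python3 - <<'E'
from h import *
print(cellnow())
for n in("scene","top"):
    im=viewer.grab_frame(n); cv2.imwrite(f"pics/{n}4.png",im[:,:,::-1])
crop("pics/scene4.png",215,160,100,80,8,"pics/s4c.png"); crop("pics/top4.png",320,150,100,80,8,"pics/t4c.png")
for nm,P in(("button",tp([36,0,-19])),("end_contact",hw([31.5,0,46])),("clipL",hw([23,16.8,54])),("clipR",hw([23,-16.8,54])),("ecL",hw([31.5,11,46])),("ecR",hw([31.5,-11,46]))):
    print(nm,*[((np.array(proj(n,P))-o+.5)*8).round(0) for n,o in(("scene",[215,160]),("top",[320,150]))])
E
```

```text
{'t': 7.15, 'corner': array([ 7.1,  0.7, 70.5]), 'flat': array([ 2.1,  0.7, 85.7]), 'button': array([ 59.1,   0.9, 104.5]), 'tilt': np.float64(18.2), 'yaw': np.float64(0.27), 'F': array([ 0.2, -0.2, -1.6]), 'M': array([-0.05,  0.38,  0.01]), 'w': 0.030347836946153804}
button [405. 444.] [409. 211.]
end_contact [390. 473.] [402. 336.]
clipL [428. 417.] [356. 374.]
clipR [325. 459.] [470. 349.]
ecL [423. 459.] [365. 344.]
ecR [357. 487.] [439. 328.]
```

View pics/s4c.png

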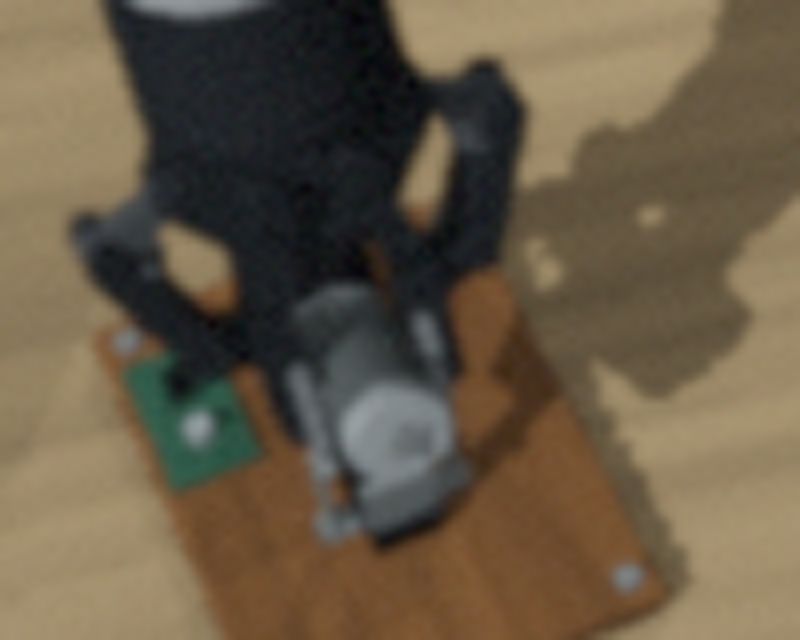

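View pics/t4c.png

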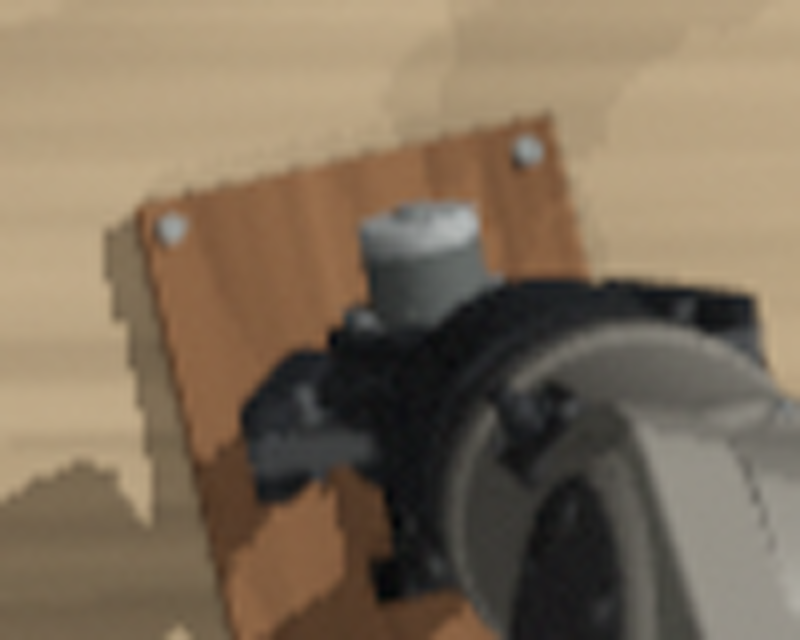

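```bash
python3 - <<'E'
from h import *
P={'ec':[[31.5,11,46],[31.5,-11,46]],'clip':[[18.5,21.5,54],[27.5,21.5,54],[18.5,-21.5,54],[27.5,-21.5,54]],'bridge':[[-25,18,72],[-25,-18,72],[-33,18,72],[-33,-18,72]],'panel':[[90,65,12],[90,-65,12],[-80,65,12],[-80,-65,12]],'spr':[[-24,0,51]]}
col={'ec':(0,0,255),'clip':(0,255,255),'bridge':(255,0,255),'panel':(0,255,0),'spr':(255,255,0)}
for n,(u0,v0,w,h) in(("top",(335,160,72,88)),("scene",(225,180,75,80))):
    k=8 if n=="scene" else 7
    im=cv2.imread(f"pics/{n}0.png")[v0:v0+h,u0:u0+w]; c=cv2.resize(im,None,fx=k,fy=k,interpolation=cv2.INTER_CUBIC)
    c=cv2.convertScaleAbs(c,alpha=1.6,beta=10)
    for a,l in P.items():
        for p in l:
            q=(np.array(proj(n,hw(p)))-[u0,v0]+.5)*k; cv2.circle(c,tuple(int(x) for x in q),3,col[a],1)
    cv2.imwrite(f"pics/ov_{n}.png",c)
E
```

```text
(no output)
```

View pics/ov_top.png

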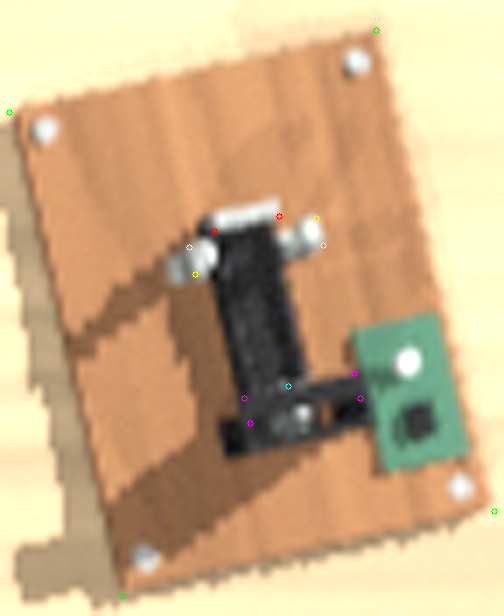

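View pics/ov_scene.png

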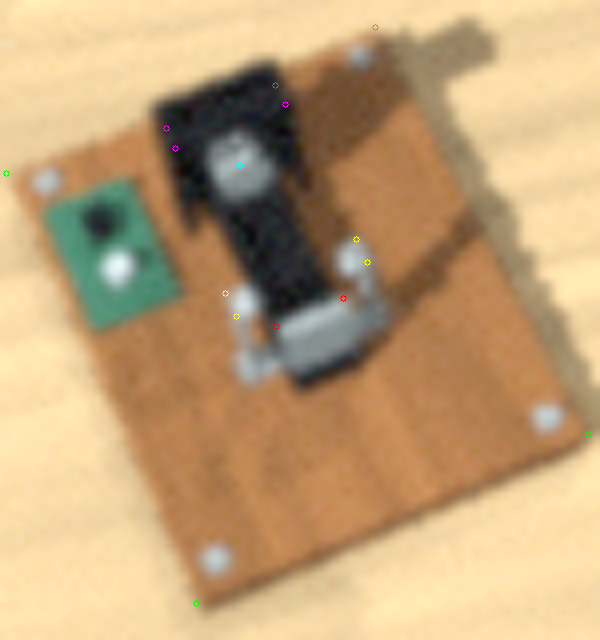

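```bash
cat >> h.py <<'E'
def overlay(n,src,box,k,out,g=4.5,gain=1.8):
    u0,v0,w,h=box
    im=cv2.imread(src)[v0:v0+h,u0:u0+w]; c=cv2.convertScaleAbs(cv2.resize(im,None,fx=k,fy=k,interpolation=cv2.INTER_CUBIC),alpha=gain,beta=10)
    f=lambda P:tuple(int(x) for x in (np.array(proj(n,P))-[u0,v0]+.5)*k)
    t=np.linspace(0,2*np.pi,48)
    for s,r,cc in((28.5,16,(0,255,0)),(31.5,5,(0,255,255)),(-28.5,16,(255,0,255))):
        for a in t: cv2.circle(c,f(tp([g+s,r*np.cos(a),-19+r*np.sin(a)])),1,cc,-1)
    for p in([31.5,11,46],[31.5,-11,46],[18.5,21.5,54],[27.5,21.5,54],[18.5,-21.5,54],[27.5,-21.5,54],[90,65,12],[90,-65,12]): cv2.circle(c,f(hw(p)),3,(0,0,255),1)
    cv2.imwrite(out,c)
E
python3 - <<'E'
from h import *
overlay("scene","pics/scene4.png",(235,175,65,60),10,"pics/os4.png"); overlay("top","pics/top4.png",(335,155,70,60),10,"pics/ot4.png")
E
```

```text
(no output)
```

View pics/os4.png

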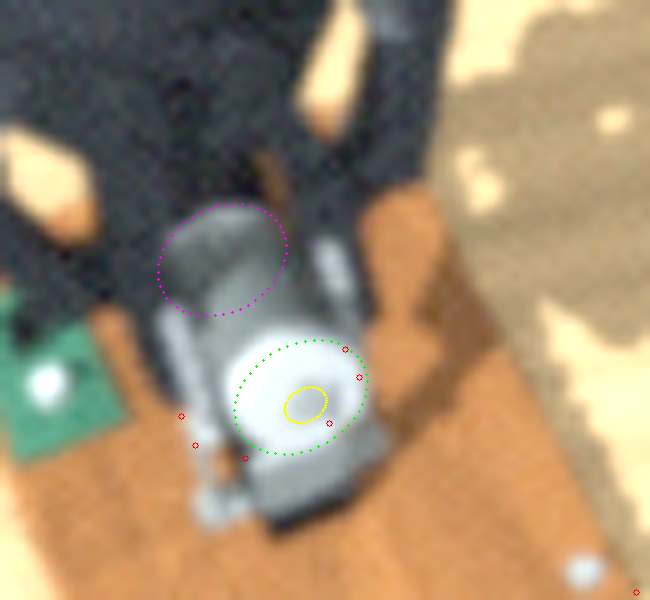

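View pics/ot4.png

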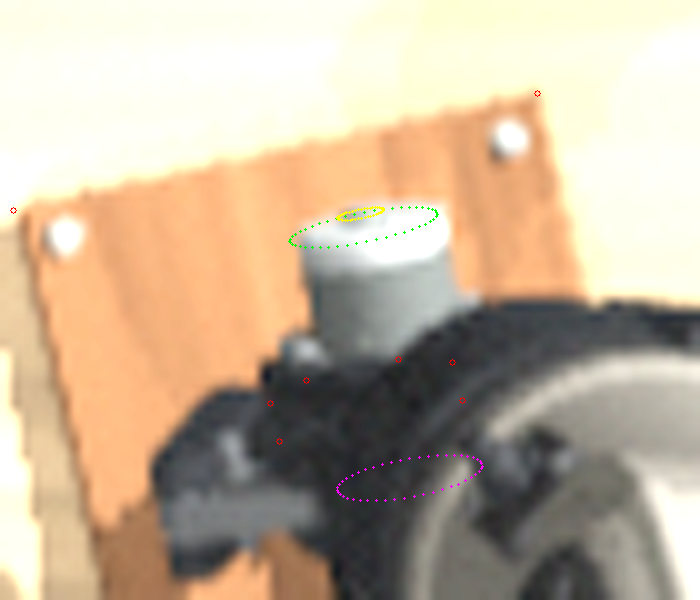

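```bash
sed -i 's/^HX,HY,HW=.*/HX,HY,HW=.5795,-.1637,11.7/' h.py; python3 - <<'E'
from h import *
print(cellnow())
for q in((-17,31,18),):
    p,r=pose(*q); print(go(p,r))
    p2=p+r.as_matrix()[:,0]*.032; print(go(p2,r))
E
```

```text
{'t': 7.25, 'corner': array([ 6.1, -1.4, 71.5]), 'flat': array([ 1.1, -1.4, 86.7]), 'button': array([ 58.1,  -1.1, 105.5]), 'tilt': np.float64(18.3), 'yaw': np.float64(0.25), 'F': array([ 0.8, -0.3, -2. ]), 'M': array([-0.1 ,  0.37,  0.04]), 'w': 0.03054700971353089}
[array([-34.7,  -1.4,  31.3]), array([-0.0008, -0.0053,  0.0042])]
[array([-2.7, -1.2, 31.5]), array([-0.0008, -0.0053,  0.0042])]
```

```bash
python3 - <<'E'
from h import *
o=telemetry.get_obs(); print(o['tool_pos'])
r=tool(28.2); q=[.5667,.0938,.140]
d=r.inv().apply(np.array(q)-o['tool_pos'])*1e3
print("rot",(R.from_rotvec(o['tool_rot']).inv()*r).as_rotvec(), "shift after rot",d)
print(go(o['tool_pos']+[0,0,.06]))
E
```

```text
[ 0.60898721 -0.15887665  0.07617596]
rot [ 0.04582487 -0.31723841 -0.28121938] shift after rot [  82.13468265 -242.66765317  -63.82403572]
[array([ 18.8,   0. , -57. ])]
```

Emit:
arm_command([
  [9.4,0,-28.5,0,0,0,1],
  [9.4,0,-28.5,0,0,0,1],
  [0,0,0,0.0115,-0.0793,-0.0703,1],
  [0,0,0,0.0115,-0.0793,-0.0703,1],
  [0,0,0,0.0115,-0.0793,-0.0703,1],
  [0,0,0,0.0115,-0.0793,-0.0703,1],
  [13.7,-40.4,0,0,0,0,1],
  [13.7,-40.4,0,0,0,0,1],
  [13.7,-40.4,0,0,0,0,1],
  [13.7,-40.4,0,0,0,0,1],
])

```text
time_s: 8.25
tool_pos: [0.5802, 0.0108, 0.1367]
tool_rot: [-3.047, -0.764, -0.002]
force: [0.8, -0.3, -0.7]
gripper_width: 0.0306
```

Emit:
arm_command([
  [13.7,-40.4,0,0,0,0,1],
  [13.7,-40.4,0,0,0,0,1],
  [0,0,0,0,0,0,1],
  [0,0,0,0,0,0,1],
])

```text
time_s: 8.65
tool_pos: [0.5662, 0.095, 0.1366]
tool_rot: [-3.045, -0.769, -0.001]
force: [0.4, -0.4, -0.9]
gripper_width: 0.0302
```

```bash
python3 - <<'E'
from h import *
o=telemetry.get_obs(); print(o['time_s'],o['tool_pos'],o['force'])
print(go([.5672,.0938,.018],tool(28.2)))
E
```

```text
8.65 [0.56619788 0.09499384 0.13664028] [ 0.43514911 -0.35172861 -0.89486765]
[array([  0.2,   1.6, 118.6]), array([-0.0004, -0.001 ,  0.0024])]
```

Emit:
arm_command([
  [0,1.2,30,0,0,0,1],
  [0,0,36,0,0,0,1],
  [0,0,30,0,0,0,1],
  [0,0,14,0,0,0,1],
  [0,0,4,0,0,0,1],
  [0,0,2,0,0,0,1],
  [0,0,0,0,0,0,1],
  [0,0,0,0,0,0,1],
])

```text
time_s: 9.45
tool_pos: [0.5673, 0.0925, 0.0208]
tool_rot: [-3.047, -0.764, -0.002]
force: [-0.3, 0.3, -0.9]
gripper_width: 0.0306
```

Emit:
arm_command([
  [0,0,1.2,0,0,0,1],
  [0,0,0.8,0,0,0,1],
  [0,0,0,0,0,0,1],
])

```text
time_s: 9.75
tool_pos: [0.5669, 0.0924, 0.0187]
tool_rot: [-3.047, -0.764, -0.001]
force: [-2.3, -1.1, 7.4]
gripper_width: 0.0306
```

Emit:
arm_command([
  [0,0,0,0,0,0,0.1],
  [0,0,0,0,0,0,0.0],
  [0,0,0,0,0,0,0.0],
  [-6,0,-0.5,0,0,0,0],
  [0,0,0,0,-0.105,0,0],
  [0,0,0,0,-0.104,0,0],
  [0,0,0,0,0,0,0],
  [0,0,0,0,0,0,0],
])

```text
time_s: 10.55
tool_pos: [0.5606, 0.0896, 0.0174]
tool_rot: [2.984, 0.749, -0.313]
force: [0.0, -1.1, -0.4]
gripper_width: 0.0424
```

```bash
python3 - <<'E'
from h import *
o=telemetry.get_obs(); print(o['time_s'],o['tool_pos'],o['gripper_width'],o['force'])
print(go(o['tool_pos'],tool(28.2,-12))[1])
print("grasp pt",tp([0,0,-19]))
im=viewer.grab_frame("scene"); cv2.imwrite("pics/s5.png",im[:,:,::-1]); crop("pics/s5.png",320,140,80,65,9,"pics/s5c.png")
E
```

```text
10.55 [0.56062835 0.08961045 0.01737724] 0.04242219051007199 [ 0.03778005 -1.05272296 -0.40876893]
[-0.0013 -0.0005 -0.    ]
grasp pt [0.56411239 0.09145071 0.0359642 ]
```

View pics/s5c.png

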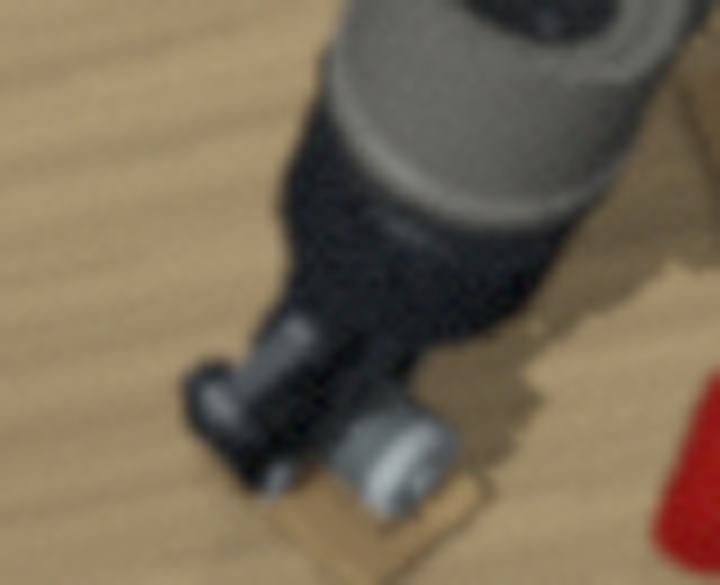

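Emit:
arm_command([
  [0,0,0,0,0,0,0.1],
  [0,0,0,0,0,0,0.2],
  [0,0,0,0,0,0,0.3],
  [0,0,0,0,0,0,0.6],
  [0,0,0,0,0,0,1],
  [0,0,0,0,0,0,1],
], force=60)

```text
time_s: 11.2
tool_pos: [0.5597, 0.0905, 0.0185]
tool_rot: [2.984, 0.75, -0.316]
force: [-5.3, 2.6, 6.3]
gripper_width: 0.0303
```

```bash
cat >> h.py <<'E'
A=12; G=7.2; E_=1.0
RC=R.from_rotvec([0,np.radians(A),0])   # cell frame (x axis, y, z down) in the tool frame
def cellpt(v):  # point in cell frame (x to button, y tool-y, z down) -> tool frame
    return np.array([0,0,-19.])+RC.apply(np.array(v)+[G,0,-E_])
def pose(xb,zb,th):
    t=np.radians(th);C,S=np.cos(t),np.sin(t)
    c=hw([xb+28.5*C-16*S,0,zb+28.5*S+16*C]); r=tool(HW,th-A)
    return c-r.apply(cellpt([0,0,0]))/1e3,r
def cellnow(o=None):
    o=o or telemetry.get_obs(); M=(R.from_rotvec(o['tool_rot'])*RC).as_matrix(); X=M[:,0]
    f=lambda v:w2h(tp(cellpt(v),o)).round(1)
    return dict(t=round(o['time_s'],2),corner=f([-28.5,0,16]),center=f([0,0,0]),btnlow=f([31.5,0,5]),tiptcp=w2h(o['tool_pos']).round(1),tilt=np.degrees(np.arcsin(X[2])).round(2),yaw=(np.degrees(np.arctan2(X[1],X[0]))-HW).round(2),F=o['force'].round(1),M=o['moment'].round(2),w=round(o['gripper_width'],4))
def overlay(n,src,box,k,out,gain=1.8):
    u0,v0,w,h=box
    im=cv2.imread(src)[v0:v0+h,u0:u0+w]; c=cv2.convertScaleAbs(cv2.resize(im,None,fx=k,fy=k,interpolation=cv2.INTER_CUBIC),alpha=gain,beta=10)
    f=lambda P:tuple(int(x) for x in (np.array(proj(n,P))-[u0,v0]+.5)*k)
    t=np.linspace(0,2*np.pi,48)
    for s,r,cc in((28.5,16,(0,255,0)),(31.5,5,(0,255,255)),(-28.5,16,(255,0,255))):
        for a in t: cv2.circle(c,f(tp(cellpt([s,r*np.cos(a),r*np.sin(a)]))),1,cc,-1)
    for p in([31.5,11,46],[31.5,-11,46],[18.5,21.5,54],[27.5,21.5,54],[18.5,-21.5,54],[27.5,-21.5,54],[90,65,12],[90,-65,12]): cv2.circle(c,f(hw(p)),3,(0,0,255),1)
    cv2.imwrite(out,c)
E
python3 - <<'E'
from h import *
o=telemetry.get_obs(); print(o['tool_pos'],o['gripper_width'],o['force'])
# lift straight up .1 , then target pre-entry at xb=-13.5, zb=75, th=18
p,r=pose(-13.5,75,18)
Rt=R.from_rotvec(o['tool_rot'])
print("up120",Rt.inv().apply([0,0,120]))
print("rot",(Rt.inv()*r).as_rotvec(),"shift after",r.inv().apply(p-o['tool_pos']-[0,0,.12])*1e3, p)
E
```

```text
[0.55970743 0.09046441 0.01848673] 0.03026207217578931 [-5.30885214  2.56748677  6.33026488]
up120 [ -25.08644614   -0.28745129 -117.34814695]
rot [0.0129161  0.31348319 0.28886822] shift after [-34.33014971 252.89726788  58.26544227] [ 0.58352293 -0.16286689  0.07695199]
```

Emit:
arm_command([
  [-2,0,-10,0,0,0,1],
  [-6.3,0,-29.3,0,0,0,1],
  [-6.3,0,-29.3,0,0,0,1],
  [-6.3,0,-29.3,0,0,0,1],
  [-4.2,0,-19.5,0,0,0,1],
  [0,0,0,0.0032,0.0784,0.0722,1],
  [0,0,0,0.0032,0.0784,0.0722,1],
  [0,0,0,0.0032,0.0784,0.0722,1],
  [0,0,0,0.0032,0.0784,0.0722,1],
  [-4.9,36,0,0,0,0,1],
])

```text
time_s: 12.2
tool_pos: [0.5616, 0.057, 0.1385]
tool_rot: [-3.108, -0.326, -0.17]
force: [0.4, 0.7, -0.5]
gripper_width: 0.0305
```

Emit:
arm_command([
  [-4.9,36,0,0,0,0,1],
  [-4.9,36,0,0,0,0,1],
  [-4.9,36,0,0,0,0,1],
  [-4.9,36,0,0,0,0,1],
  [-4.9,36,0,0,0,0,1],
  [-4.9,36,0,0,0,0,1],
  [0,0,0,0,0,0,1],
  [0,0,0,0,0,0,1],
])

```text
time_s: 13.0
tool_pos: [0.578, -0.1663, 0.1349]
tool_rot: [-3.113, -0.313, -0.166]
force: [0.2, 1.1, 0.1]
gripper_width: 0.0307
```

```bash
python3 - <<'E'
from h import *
print(cellnow())
p,r=pose(-13.5,65,18); print(go(p,r))
E
```

```text
{'t': 13.0, 'corner': array([-19.6,  -2.2, 133. ]), 'center': array([  2.5,  -2.2, 157. ]), 'btnlow': array([ 34. ,  -2.4, 162. ]), 'tiptcp': array([ -2. ,  -2.3, 134.9]), 'tilt': np.float64(18.07), 'yaw': np.float64(-0.18), 'F': array([0.2, 1.1, 0.1]), 'M': array([ 0.06,  0.15, -0.02]), 'w': 0.0307}
[array([-1.2, -2.4, 68.2]), array([ 0.0025, -0.0013, -0.0035])]
```

Emit:
arm_command([
  [0,-1,17,0,0,0,1],
  [0,-1.4,17,0,0,-0.0035,1],
  [0,0,17,0,0,0,1],
  [0,0,13,0,0,0,1],
  [0,0,4,0,0,0,1],
  [0,0,0,0,0,0,1],
  [0,0,0,0,0,0,1],
])

```text
time_s: 13.7
tool_pos: [0.5855, -0.1605, 0.0677]
tool_rot: [-3.111, -0.324, -0.167]
force: [-0.7, 0.1, -0.9]
gripper_width: 0.0303
```

```bash
python3 - <<'E'
from h import *
print(cellnow())
for n in("scene","top"):
    im=viewer.grab_frame(n); cv2.imwrite(f"pics/{n}6.png",im[:,:,::-1])
overlay("scene","pics/scene6.png",(230,160,65,60),10,"pics/os6.png"); overlay("top","pics/top6.png",(335,155,70,60),10,"pics/ot6.png")
print(cellnow())
E
```

```text
{'t': 13.7, 'corner': array([-11. ,   1.9,  65.8]), 'center': array([11.1,  2. , 89.8]), 'btnlow': array([42.6,  2.1, 94.9]), 'tiptcp': array([ 6.6,  1.9, 67.7]), 'tilt': np.float64(18.13), 'yaw': np.float64(0.22), 'F': array([-0.7,  0.1, -0.9]), 'M': array([-0.01,  0.11,  0.02]), 'w': 0.0303}
{'t': 13.8, 'corner': array([-11. ,   1.6,  66. ]), 'center': array([11.1,  1.7, 90. ]), 'btnlow': array([42.6,  1.8, 95.1]), 'tiptcp': array([ 6.6,  1.6, 68. ]), 'tilt': np.float64(18.15), 'yaw': np.float64(0.2), 'F': array([-0.2, -0.7, -1.5]), 'M': array([-0.06,  0.2 , -0.05]), 'w': 0.0304}
```

View pics/os6.png

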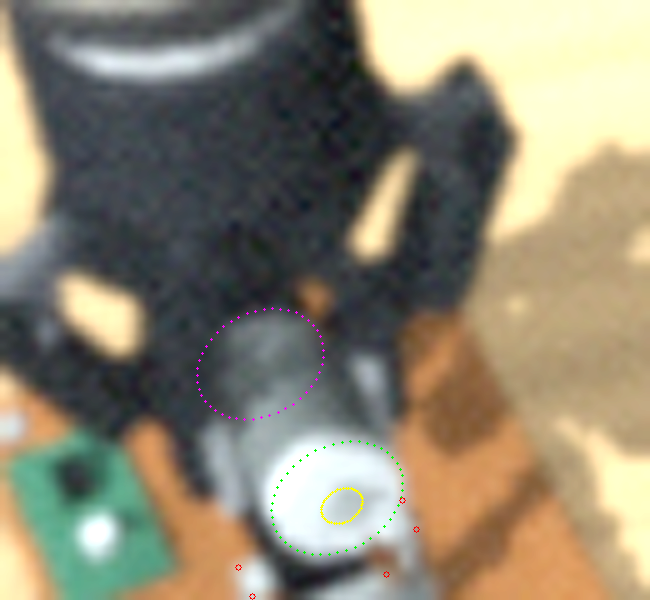

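View pics/ot6.png

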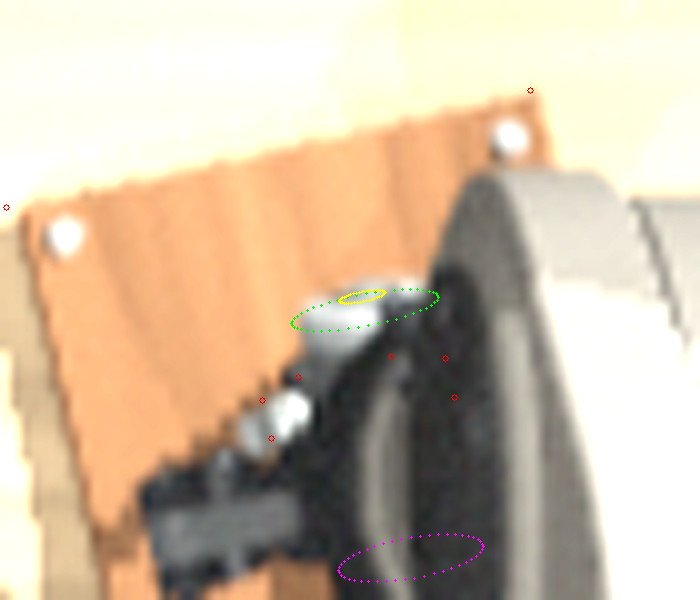

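Emit:
arm_command([
  [0,1.6,0,0,0,0,1],
  [0,0,0,0,0,0,1],
  [0,0,0,0,0,0,1],
  [0,0,0,0,0,0,1],
])

```text
time_s: 14.2
tool_pos: [0.5854, -0.1623, 0.0671]
tool_rot: [-3.111, -0.323, -0.165]
force: [0.1, 0.5, -1.2]
gripper_width: 0.0304
```

```bash
sed -i 's/G=7.2/G=8.5/' h.py; python3 - <<'E'
from h import *
for i in range(3):
    print(cellnow()); viewer.grab_frame("top")
p,r=pose(-13.5,50,18); print(go(p,r))
E
```

```text
{'t': 14.2, 'corner': array([-10.3,   0.2,  65.6]), 'center': array([11.8,  0.3, 89.6]), 'btnlow': array([43.3,  0.4, 94.6]), 'tiptcp': array([ 6. ,  0.2, 67.1]), 'tilt': np.float64(18.08), 'yaw': np.float64(0.19), 'F': array([ 0.1,  0.5, -1.2]), 'M': array([-0.04,  0.15,  0.01]), 'w': 0.0304}
{'t': 14.25, 'corner': array([-10.3,   0.2,  65.5]), 'center': array([11.8,  0.3, 89.6]), 'btnlow': array([43.3,  0.4, 94.6]), 'tiptcp': array([ 6. ,  0.2, 67.1]), 'tilt': np.float64(18.07), 'yaw': np.float64(0.19), 'F': array([-1. ,  0.3, -0.7]), 'M': array([ 0.02,  0.12, -0.01]), 'w': 0.0303}
{'t': 14.3, 'corner': array([-10.3,   0.2,  65.5]), 'center': array([11.8,  0.3, 89.6]), 'btnlow': array([43.3,  0.4, 94.6]), 'tiptcp': array([ 6.1,  0.3, 67.1]), 'tilt': np.float64(18.08), 'yaw': np.float64(0.19), 'F': array([-0.4,  0.7, -1.6]), 'M': array([ 0.04,  0.14, -0.02]), 'w': 0.0304}
[array([-4.8,  0.3, 15.1]), array([ 0.0013, -0.0013,  0.0031])]
```

Emit:
arm_command([
  [-2.7,0.3,5,0,0,0.003,1],
  [-0.8,0,8,0,0,0,1],
  [-0.8,0,8,0,0,0,1],
  [-0.8,0,7,0,0,0,1],
  [-0.5,0,4,0,0,0,1],
  [0,0,0,0,0,0,1],
  [0,0,0,0,0,0,1],
  [0,0,0,0,0,0,1],
  [0,0,0,0,0,0,1],
])

```text
time_s: 15.25
tool_pos: [0.5835, -0.1631, 0.0349]
tool_rot: [-3.112, -0.319, -0.166]
force: [0.3, -1.1, -1.1]
gripper_width: 0.0307
```

```bash
python3 - <<'E'
from h import *
print(cellnow())
for n in("scene","top"):
    im=viewer.grab_frame(n); cv2.imwrite(f"pics/{n}7.png",im[:,:,::-1])
overlay("scene","pics/scene7.png",(230,175,65,60),10,"pics/os7.png"); overlay("top","pics/top7.png",(335,155,70,60),10,"pics/ot7.png")
p,r=pose(-17,31,18); print(go(p,r))
E
```

```text
{'t': 15.25, 'corner': array([-12.3,  -0.2,  33.4]), 'center': array([ 9.8, -0.2, 57.4]), 'btnlow': array([41.3, -0.2, 62.5]), 'tiptcp': array([ 4. , -0.2, 34.9]), 'tilt': np.float64(18.1), 'yaw': np.float64(0.02), 'F': array([ 0.3, -1.1, -1.1]), 'M': array([-0.24,  0.17, -0.08]), 'w': 0.0307}
[array([-4.9, -0.2,  1.9]), array([ 0.0016, -0.0018, -0.0001])]
```

View pics/os7.png

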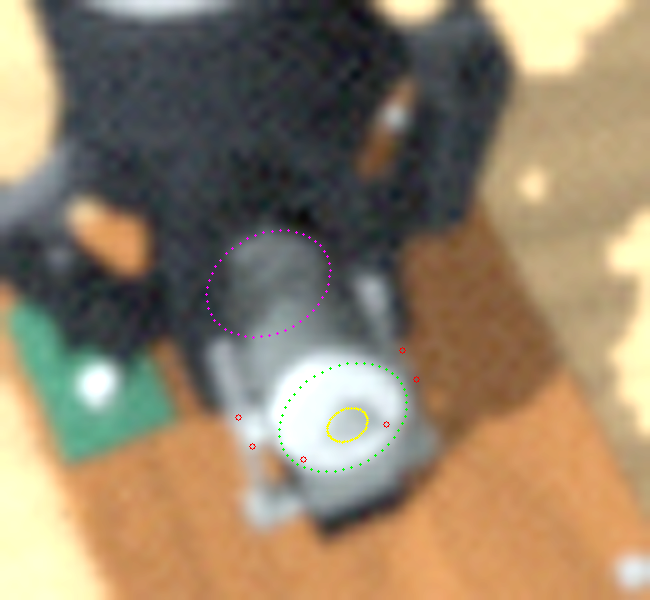

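View pics/ot7.png

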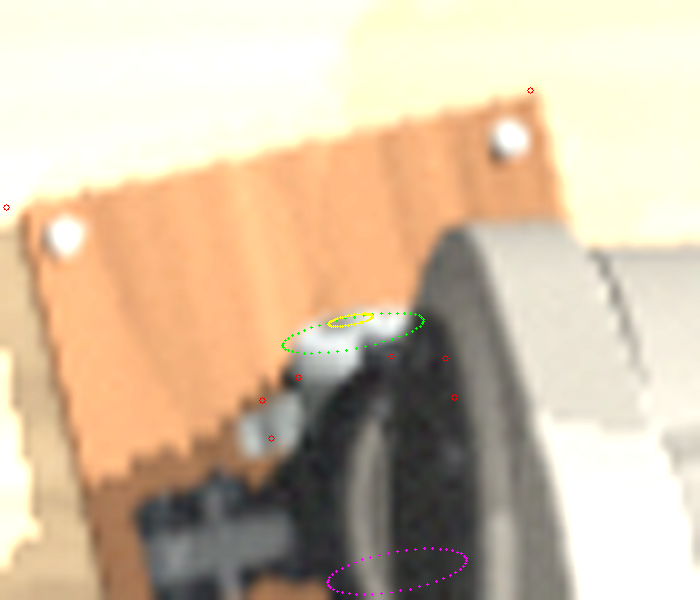

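Emit:
arm_command([
  [-2,0.2,0.8,0,0,0,1],
  [-3,0,1,0,0,0,1],
  [0,0,0,0,0,0,1],
  [0,0,0,0,0,0,1],
  [0,0,0,0,0,0,1],
])

```text
time_s: 15.85
tool_pos: [0.5781, -0.1644, 0.0322]
tool_rot: [-3.112, -0.318, -0.164]
force: [-1.1, -1.7, 0.1]
gripper_width: 0.0305
```

```bash
python3 - <<'E'
from h import *
print(cellnow())
for q in((-20,27.5,16),(-23,26.7,13),(-26,26.5,10),(-27.7,26.3,9)):
    p,r=pose(*q); print(q,go(p,r))
E
```

```text
{'t': 15.85, 'corner': array([-17.8,  -0.4,  30.6]), 'center': array([ 4.3, -0.4, 54.6]), 'btnlow': array([35.8, -0.4, 59.6]), 'tiptcp': array([-1.5, -0.4, 32.2]), 'tilt': np.float64(18.02), 'yaw': np.float64(0.0), 'F': array([-1.1, -1.7,  0.1]), 'M': array([-0.41,  0.33, -0.04]), 'w': 0.0305}
(-20, 27.5, 16) [array([-2.5, -0.4,  3.5]), array([ 0.0013, -0.0353, -0.0002])]
(-23, 26.7, 13) [array([-5.6, -0.4,  4.8]), array([ 0.0013, -0.0876, -0.0003])]
(-26, 26.5, 10) [array([-8.7, -0.4,  5.5]), array([ 0.0013, -0.14  , -0.0003])]
(-27.7, 26.3, 9) [array([-10.5,  -0.4,   5.8]), array([ 0.0013, -0.1574, -0.0003])]
```

Emit:
arm_command([
  [-1.2,0.5,1.8,0,-0.017,0,1],
  [-1.3,0,1.7,0,-0.018,0,1],
  [0,0,0,0,0,0,1],
  [0,0,0,0,0,0,1],
  [0,0,0,0,0,0,1],
], force=100)

```text
time_s: 16.35
tool_pos: [0.5776, -0.1647, 0.0308]
tool_rot: [-3.118, -0.321, -0.113]
force: [-8.9, 0.5, 19.3]
gripper_width: 0.0293
```

```bash
python3 - <<'E'
from h import *
print(cellnow())
for q in((-23,26.7,13),(-26,26.5,10),(-27.7,26.3,9)):
    p,r=pose(*q); print(q,go(p,r))
E
```

```text
{'t': 16.35, 'corner': array([-18.5,  -0.6,  29.8]), 'center': array([ 4.4, -0.6, 53.1]), 'btnlow': array([36.1, -0.5, 57. ]), 'tiptcp': array([-2.1, -0.6, 30.8]), 'tilt': np.float64(16.14), 'yaw': np.float64(0.07), 'F': array([-8.9,  0.5, 19.3]), 'M': array([0.27, 0.88, 0.12]), 'w': 0.0293}
(-23, 26.7, 13) [array([-4.7, -0.6,  3.6]), array([ 0.0023, -0.0548,  0.0007])]
(-26, 26.5, 10) [array([-7.8, -0.6,  4.5]), array([ 0.0023, -0.1072,  0.0006])]
(-27.7, 26.3, 9) [array([-9.6, -0.6,  4.8]), array([ 0.0023, -0.1246,  0.0006])]
```

```bash
python3 - <<'E'
from h import *
for q in((-18,33,18),(-24,31.5,18)):
    p,r=pose(*q); print(q,go(p,r))
E
```

```text
(-18, 33, 18) [array([ 0.7, -0.6, -3.7]), array([0.0022, 0.0324, 0.0008])]
(-24, 31.5, 18) [array([-5.3, -0.6, -2.7]), array([0.0022, 0.0324, 0.0008])]
```

Emit:
arm_command([
  [0,0,-3,0,0.016,0,1],
  [0.7,0,-2.5,0,0.017,0,1],
  [0,0,0,0,0,0,1],
  [0,0,0,0,0,0,1],
  [0,0,0,0,0,0,1],
])

```text
time_s: 16.85
tool_pos: [0.5769, -0.1647, 0.0338]
tool_rot: [-3.111, -0.319, -0.161]
force: [1.0, -0.3, -1.1]
gripper_width: 0.0296
```

```bash
python3 - <<'E'
from h import *
print(cellnow())
for n in("scene",):
    im=viewer.grab_frame(n); cv2.imwrite(f"pics/{n}8.png",im[:,:,::-1])
overlay("scene","pics/scene8.png",(230,175,65,60),10,"pics/os8.png")
for q in((-24,31.5,18),):
    p,r=pose(*q); print(q,go(p,r))
E
```

```text
{'t': 16.85, 'corner': array([-19.2,  -0.5,  32.3]), 'center': array([ 3. , -0.4, 56.3]), 'btnlow': array([34.5, -0.4, 61.2]), 'tiptcp': array([-2.8, -0.5, 33.8]), 'tilt': np.float64(17.93), 'yaw': np.float64(0.03), 'F': array([ 1. , -0.3, -1.1]), 'M': array([-0.01,  0.11, -0.02]), 'w': 0.0296}
(-24, 31.5, 18) [array([-4.9, -0.5,  0.3]), array([0.0009, 0.0012, 0.0002])]
```

View pics/os8.png

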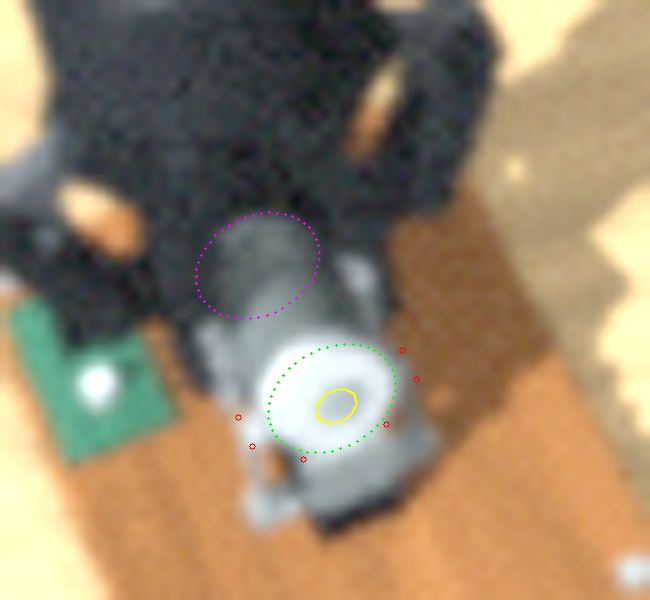

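Emit:
arm_command([
  [-2.5,0,0,0,0,0,1],
  [-2.5,0,0,0,0,0,1],
  [0,0,0,0,0,0,1],
  [0,0,0,0,0,0,1],
  [0,0,0,0,0,0,1],
])

```text
time_s: 17.4
tool_pos: [0.5743, -0.1654, 0.0345]
tool_rot: [-3.111, -0.32, -0.169]
force: [6.2, 1.5, -0.7]
gripper_width: 0.0298
```

```bash
python3 - <<'E'
from h import *
print(cellnow())
for q in((-24,31.5,18),(-24.5,29,16),(-25.5,26.8,14)):
    p,r=pose(*q); print(q,go(p,r))
E
```

```text
{'t': 17.4, 'corner': array([-21.8,  -0.7,  32.9]), 'center': array([ 0.3, -0.6, 57. ]), 'btnlow': array([31.8, -0.6, 62.1]), 'tiptcp': array([-5.4, -0.7, 34.5]), 'tilt': np.float64(18.21), 'yaw': np.float64(0.07), 'F': array([ 6.2,  1.5, -0.7]), 'M': array([ 0.21, -0.99,  0.01]), 'w': 0.0298}
(-24, 31.5, 18) [array([-2.4, -0.7,  1.2]), array([ 0.0018, -0.0037,  0.0009])]
(-24.5, 29, 16) [array([-3.1, -0.7,  4.2]), array([ 0.0018, -0.0386,  0.0008])]
(-25.5, 26.8, 14) [array([-4.4, -0.7,  6.9]), array([ 0.0019, -0.0735,  0.0008])]
```

Emit:
arm_command([
  [-2,0,0,0,0,0,1],
  [-2,0,0,0,0,0,1],
  [-2,0,0,0,0,0,1],
  [0,0,0,0,0,0,1],
  [0,0,0,0,0,0,1],
  [0,0,0,0,0,0,1],
])

```text
time_s: 18.0
tool_pos: [0.571, -0.1662, 0.0349]
tool_rot: [-3.111, -0.321, -0.177]
force: [10.4, 2.9, -0.9]
gripper_width: 0.0297
```

```bash
sed -i 's/G=8.5/G=10.0/' h.py; python3 - <<'E'
from h import *
print(cellnow())
for n in("scene",):
    im=viewer.grab_frame(n); cv2.imwrite(f"pics/{n}9.png",im[:,:,::-1])
overlay("scene","pics/scene9.png",(230,175,65,60),10,"pics/os9.png")
for q in((-24,31.5,18),(-24.5,29,16),(-25.5,26.8,14)):
    p,r=pose(*q); print(q,go(p,r))
E
```

```text
{'t': 18.0, 'corner': array([-23.7,  -0.7,  33.7]), 'center': array([-1.8, -0.6, 57.9]), 'btnlow': array([29.7, -0.6, 63.1]), 'tiptcp': array([-8.8, -0.7, 34.9]), 'tilt': np.float64(18.49), 'yaw': np.float64(0.13), 'F': array([10.4,  2.9, -0.9]), 'M': array([ 0.42, -1.93,  0.  ]), 'w': 0.0297}
(-24, 31.5, 18) [array([-0.5, -0.7,  2.2]), array([ 0.0026, -0.0085,  0.0017])]
(-24.5, 29, 16) [array([-1.3, -0.7,  5.2]), array([ 0.0026, -0.0434,  0.0017])]
(-25.5, 26.8, 14) [array([-2.6, -0.7,  7.8]), array([ 0.0026, -0.0783,  0.0016])]
```

View pics/os9.png

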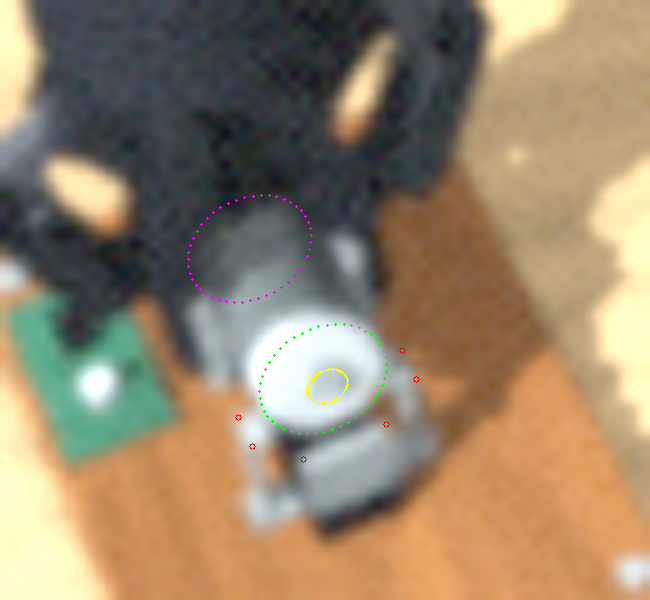

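Emit:
arm_command([
  [-2,0,2,0,-0.02,0,1],
  [-1,0,2,0,-0.02,0,1],
  [-1,0,2,0,-0.02,0,1],
  [0,0,0,0,0,0,1],
  [0,0,0,0,0,0,1],
  [0,0,0,0,0,0,1],
])

```text
time_s: 18.65
tool_pos: [0.5703, -0.1666, 0.0299]
tool_rot: [-3.122, -0.323, -0.091]
force: [12.9, 2.7, 4.2]
gripper_width: 0.0296
```

```bash
python3 - <<'E'
from h import *
print(cellnow())
for q in((-25.5,26.8,14),(-26.3,26.3,12),(-27.2,26.3,10)):
    p,r=pose(*q); print(q,go(p,r))
E
```

```text
{'t': 18.65, 'corner': array([-24.6,  -1. ,  29.5]), 'center': array([-1.3, -0.9, 52.5]), 'btnlow': array([30.4, -0.8, 56. ]), 'tiptcp': array([-9.6, -1. , 29.9]), 'tilt': np.float64(15.33), 'yaw': np.float64(0.17), 'F': array([12.9,  2.7,  4.2]), 'M': array([ 0.6 , -2.42,  0.09]), 'w': 0.0296}
(-25.5, 26.8, 14) [array([-1.1, -1. ,  3. ]), array([ 0.0039, -0.0232,  0.0021])]
(-26.3, 26.3, 12) [array([-1.9, -1. ,  4. ]), array([ 0.0039, -0.0581,  0.002 ])]
(-27.2, 26.3, 10) [array([-2.9, -1. ,  4.5]), array([ 0.004, -0.093,  0.002])]
```

Emit:
arm_command([
  [-1,0,1.3,0,-0.02,0,1],
  [-1,0,1.4,0,-0.02,0,1],
  [-0.8,0,1.3,0,-0.02,0,1],
  [0,0,0,0,0,0,1],
  [0,0,0,0,0,0,1],
  [0,0,0,0,0,0,1],
])

```text
time_s: 19.25
tool_pos: [0.569, -0.167, 0.0263]
tool_rot: [3.121, 0.323, 0.002]
force: [14.6, 3.4, 5.6]
gripper_width: 0.0291
```

```bash
python3 - <<'E'
from h import *
print(cellnow())
for n in("scene",):
    im=viewer.grab_frame(n); cv2.imwrite(f"pics/{n}10.png",im[:,:,::-1])
overlay("scene","pics/scene10.png",(230,175,65,60),10,"pics/os10.png")
for q in((-26.3,26.3,12),(-27.2,26.3,10)):
    p,r=pose(*q); print(q,go(p,r))
E
```

```text
{'t': 19.25, 'corner': array([-26. ,  -1.1,  26.7]), 'center': array([-1.4, -0.9, 48.3]), 'btnlow': array([30.4, -0.9, 50. ]), 'tiptcp': array([-11. ,  -1. ,  26.3]), 'tilt': np.float64(12.03), 'yaw': np.float64(0.18), 'F': array([14.6,  3.4,  5.6]), 'M': array([ 0.62, -2.71,  0.05]), 'w': 0.0291}
(-26.3, 26.3, 12) [array([-0.3, -1.1,  0.4]), array([ 0.0043, -0.0006,  0.0022])]
(-27.2, 26.3, 10) [array([-1.2, -1.1,  1. ]), array([ 0.0044, -0.0355,  0.0022])]
```

View pics/os10.png

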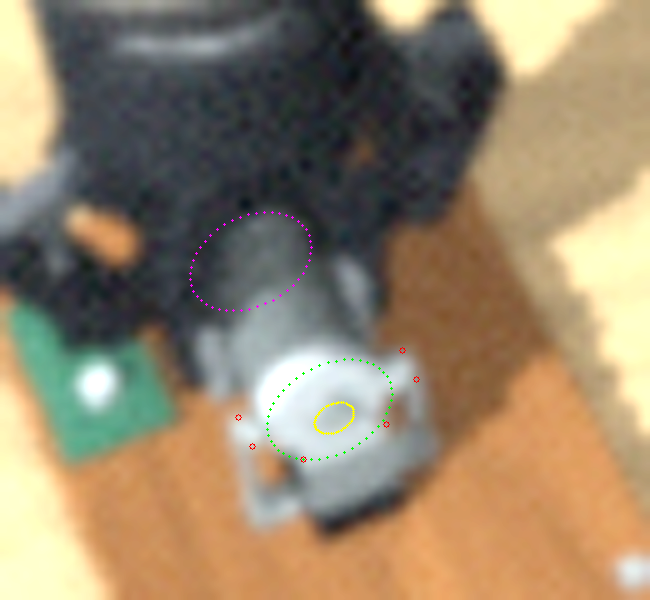

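Emit:
arm_command([
  [-0.8,0,0.5,0,-0.018,0,1],
  [-0.8,0,0.5,0,-0.018,0,1],
  [0,0,0,0,0,0,1],
  [0,0,0,0,0,0,1],
  [0,0,0,0,0,0,1],
])

```text
time_s: 19.8
tool_pos: [0.5678, -0.1671, 0.0256]
tool_rot: [3.117, 0.323, -0.053]
force: [15.1, 3.0, 8.1]
gripper_width: 0.0296
```

```bash
python3 - <<'E'
from h import *
print(cellnow())
for q in((-27.4,26.2,9),(-27.8,26.2,7),(-28.3,26,5),(-28.5,26,0)):
    p,r=pose(*q); print(q,go(p,r))
E
```

```text
{'t': 19.8, 'corner': array([-27.1,  -1. ,  26.5]), 'center': array([-1.8, -0.9, 47.3]), 'btnlow': array([30.1, -0.8, 47.8]), 'tiptcp': array([-12.1,  -1. ,  25.6]), 'tilt': np.float64(10.03), 'yaw': np.float64(0.18), 'F': array([15.1,  3. ,  8.1]), 'M': array([ 0.7 , -2.75,  0.03]), 'w': 0.0296}
(-27.4, 26.2, 9) [array([-0.3, -1. ,  0.6]), array([ 0.0045, -0.0179,  0.0022])]
(-27.8, 26.2, 7) [array([-0.8, -1. ,  1.2]), array([ 0.0045, -0.0528,  0.0021])]
(-28.3, 26, 5) [array([-1.3, -1. ,  1.9]), array([ 0.0045, -0.0877,  0.002 ])]
(-28.5, 26, 0) [array([-1.7, -1. ,  3.2]), array([ 0.0046, -0.175 ,  0.0018])]
```

Emit:
arm_command([
  [-0.7,0,0.6,0,-0.02,0,1],
  [-0.7,0,0.6,0,-0.02,0,1],
  [-0.3,0,0.4,0,-0.015,0,1],
  [0,0,0,0,0,0,1],
  [0,0,0,0,0,0,1],
])

```text
time_s: 20.3
tool_pos: [0.567, -0.1672, 0.0244]
tool_rot: [3.108, 0.322, -0.136]
force: [16.4, 5.0, 9.9]
gripper_width: 0.0297
```

```bash
python3 - <<'E'
from h import *
print(cellnow())
for n in("scene",):
    im=viewer.grab_frame(n); cv2.imwrite(f"pics/{n}11.png",im[:,:,::-1])
overlay("scene","pics/scene11.png",(230,175,65,60),10,"pics/os11.png")
for q in((-28.3,26,5),(-28.5,26,0)):
    p,r=pose(*q); print(q,go(p,r))
E
```

```text
{'t': 20.3, 'corner': array([-27.9,  -0.9,  26.1]), 'center': array([-1.5, -0.8, 45.5]), 'btnlow': array([30.4, -0.7, 44.3]), 'tiptcp': array([-13. ,  -0.9,  24.4]), 'tilt': np.float64(6.96), 'yaw': np.float64(0.18), 'F': array([16.4,  5. ,  9.9]), 'M': array([ 0.72, -2.81, -0.01]), 'w': 0.0297}
(-28.3, 26, 5) [array([-0.4, -0.9,  0.7]), array([ 0.0047, -0.0344,  0.0022])]
(-28.5, 26, 0) [array([-0.8, -0.9,  2. ]), array([ 0.0048, -0.1216,  0.0019])]
```

View pics/os11.png

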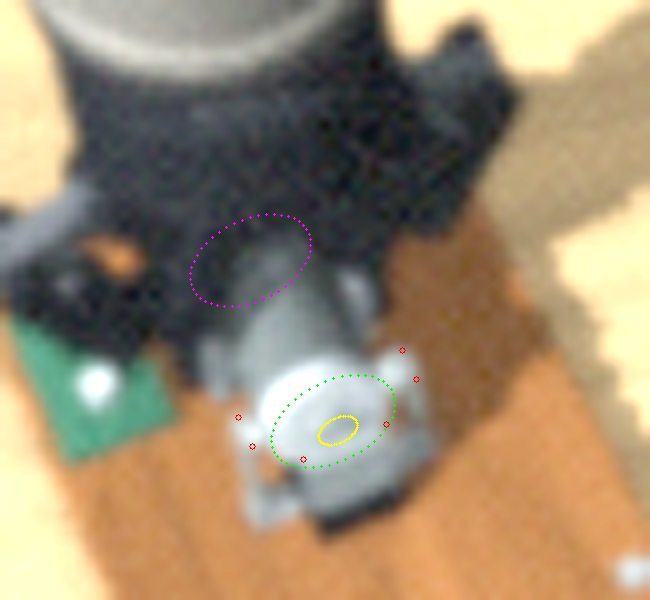

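Emit:
arm_command([
  [0,0,0.5,0,-0.025,0,1],
  [0,0,0.5,0,-0.025,0,1],
  [0,0,0.4,0,-0.02,0,1],
  [0,0,0,0,0,0,1],
  [0,0,0,0,0,0,1],
])

```text
time_s: 20.85
tool_pos: [0.5658, -0.1672, 0.0231]
tool_rot: [3.095, 0.32, -0.247]
force: [12.5, 3.1, 16.0]
gripper_width: 0.0296
```

```bash
python3 - <<'E'
from h import *
print(cellnow())
for n in("scene",):
    im=viewer.grab_frame(n); cv2.imwrite(f"pics/{n}12.png",im[:,:,::-1])
overlay("scene","pics/scene12.png",(230,175,65,60),10,"pics/os12.png")
for q in((-28.5,26,0),):
    p,r=pose(*q); print(q,go(p,r))
E
```

```text
{'t': 20.85, 'corner': array([-28.8,  -0.7,  26. ]), 'center': array([-1.2, -0.6, 43.4]), 'btnlow': array([30.6, -0.5, 40. ]), 'tiptcp': array([-14.1,  -0.7,  23.1]), 'tilt': np.float64(2.84), 'yaw': np.float64(0.14), 'F': array([12.5,  3.1, 16. ]), 'M': array([ 0.71, -1.9 , -0.06]), 'w': 0.0296}
(-28.5, 26, 0) [array([ 0.3, -0.7,  0.7]), array([ 0.0044, -0.0496,  0.0015])]
```

View pics/os12.png

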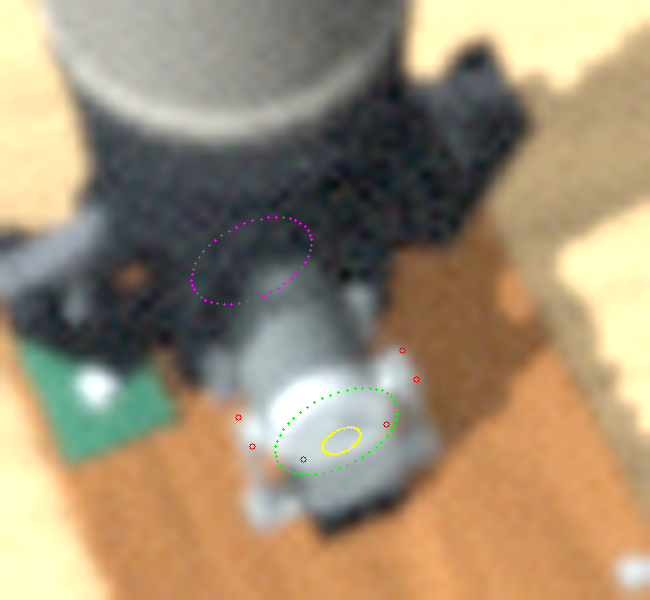

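```bash
python3 - <<'E'
from h import *
for i in (11,12): crop(f"pics/scene{i}.png",245,200,35,35,12,f"pics/z{i}.png")
a=cv2.imread("pics/z11.png");b=cv2.imread("pics/z12.png");cv2.imwrite("pics/z.png",cv2.convertScaleAbs(cv2.hconcat([a,b])[:,:800],alpha=1.2))
E
```

```text
(no output)
```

View pics/z.png

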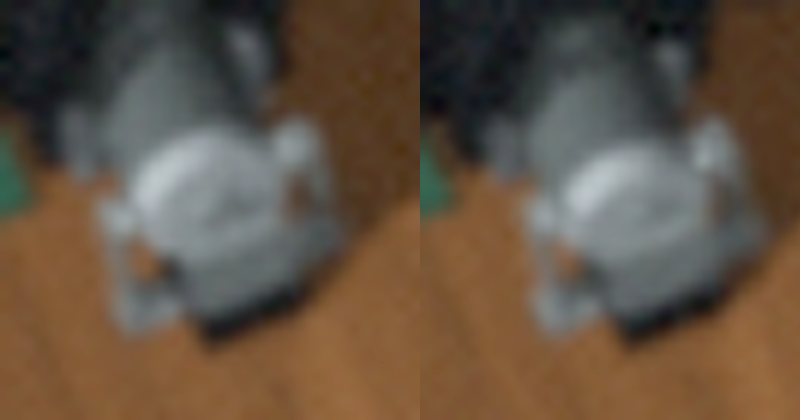

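Emit:
arm_command([
  [0.2,0,0.3,0,-0.025,0,1],
  [0.2,0,0.3,0,-0.025,0,1],
  [0,0,0,0,-0.01,0,1],
  [0,0,0,0,0,0,1],
  [0,0,0,0,0,0,1],
])

```text
time_s: 21.4
tool_pos: [0.565, -0.1674, 0.0232]
tool_rot: [3.08, 0.317, -0.342]
force: [6.6, 4.5, 25.1]
gripper_width: 0.0299
```

```bash
python3 - <<'E'
from h import *
print(cellnow())
im=viewer.grab_frame("scene"); cv2.imwrite("pics/scene13.png",im[:,:,::-1])
overlay("scene","pics/scene13.png",(230,175,65,60),10,"pics/os13.png")
crop("pics/scene13.png",245,200,35,35,14,"pics/z13.png")
E
```

```text
{'t': 21.4, 'corner': array([-29.5,  -0.7,  27. ]), 'center': array([-0.8, -0.6, 42.6]), 'btnlow': array([30.7, -0.6, 37.2]), 'tiptcp': array([-15. ,  -0.7,  23.2]), 'tilt': np.float64(-0.71), 'yaw': np.float64(0.08), 'F': array([ 6.6,  4.5, 25.1]), 'M': array([ 0.79, -1.02, -0.22]), 'w': 0.0299}
```

View pics/z13.png

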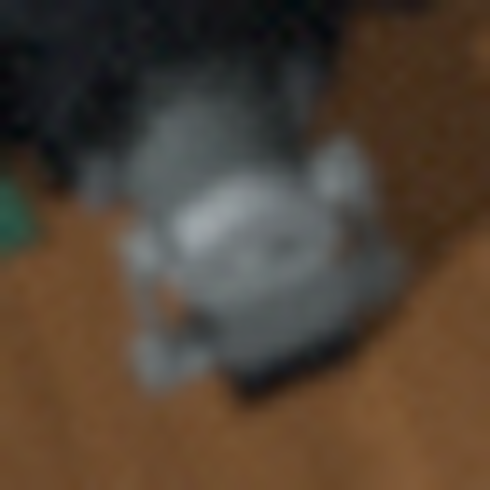

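View pics/os13.png

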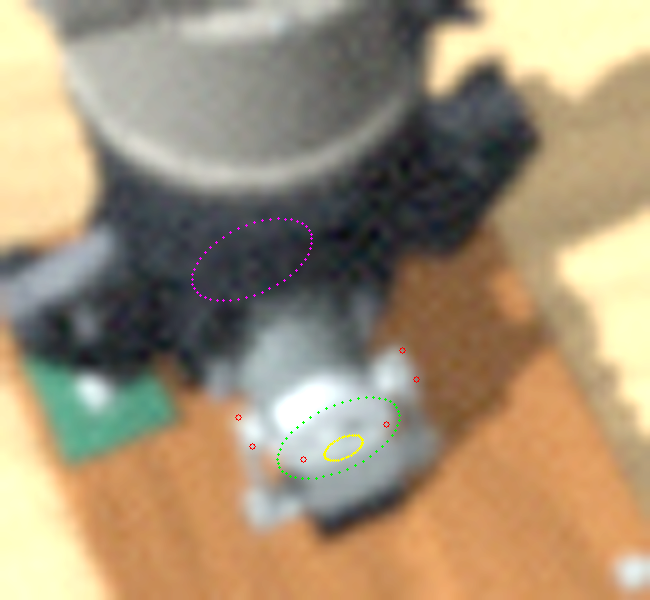

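Emit:
arm_command([
  [0,0,-0.8,0,0,0,1],
  [0,0,0,0,0,0,0.25],
  [0,0,0,0,0,0,0.15],
  [0,0,0,0,0,0,0.06],
  [0,0,0,0,0,0,0.06],
], force=40)

```text
time_s: 21.95
tool_pos: [0.5591, -0.1694, 0.0193]
tool_rot: [3.079, 0.315, -0.36]
force: [6.6, 0.5, 2.5]
gripper_width: 0.0405
```

```bash
python3 - <<'E'
from h import *
o=telemetry.get_obs(); print(o['time_s'],w2h(o['tool_pos']),o['gripper_width'],o['force'])
im=viewer.grab_frame("scene"); cv2.imwrite("pics/scene14.png",im[:,:,::-1])
crop("pics/scene14.png",235,190,50,50,12,"pics/z14.png")
E
```

```text
21.95 [-21.14284369  -1.45638721  19.32447682] 0.04047870983886379 [6.6299711  0.45979341 2.54424681]
```

View pics/z14.png

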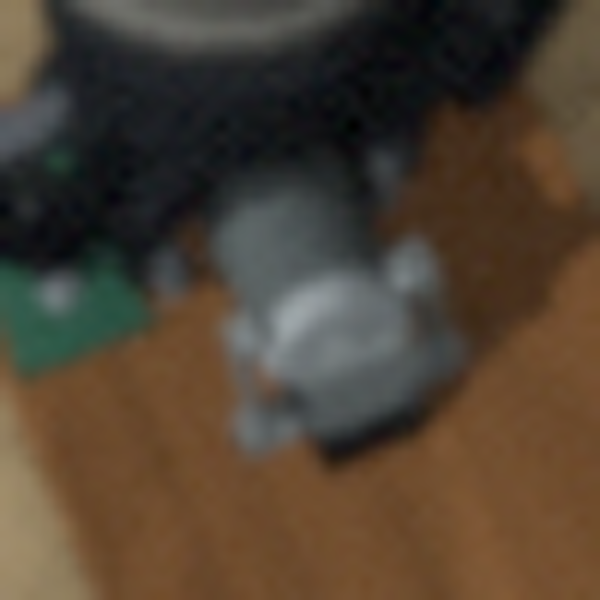

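Emit:
arm_command([
  [4,0,0,0,0,0,0.06],
  [4,0,0,0,0,0,0.06],
  [0,0,0,0,0,0,0.06],
  [0,0,0,0,0,0,0.06],
])

```text
time_s: 22.4
tool_pos: [0.5638, -0.1676, 0.0164]
tool_rot: [3.078, 0.315, -0.369]
force: [0.0, 0.2, 0.6]
gripper_width: 0.0401
```

```bash
python3 - <<'E'
from h import *
o=telemetry.get_obs(); print(o['time_s'],w2h(o['tool_pos']),o['gripper_width'],o['force'])
E
```

```text
22.4 [-16.13087211  -0.62279379  16.43171194] 0.04010665978167496 [0.04347527 0.23380314 0.59941628]
```

Emit:
arm_command([
  [0,0,-15,0,0,0,0.06],
  [0,0,-30,0,0,0,0.06],
  [0,0,-30,0,0,0,0.06],
  [0,0,-20,0,0,0,0.3],
  [0,0,0,0,0.11,0,1],
  [0,0,0,0,0.11,0,1],
  [0,0,0,0,0,0,1],
  [0,0,0,0,0,0,1],
  [0,0,0,0,0,0,1],
])

```text
time_s: 23.3
tool_pos: [0.5875, -0.1625, 0.1099]
tool_rot: [3.122, 0.321, -0.027]
force: [0.1, -0.8, 1.2]
gripper_width: 0.0001
```

```bash
python3 - <<'E'
from h import *
o=telemetry.get_obs(); print(o['time_s'],w2h(o['tool_pos']),o['gripper_width'],o['force'])
print(go(hw([18,-.5,80]),tool(HW,0)))
for n in("scene","top"):
    im=viewer.grab_frame(n); cv2.imwrite(f"pics/{n}15.png",im[:,:,::-1])
crop("pics/scene15.png",235,190,50,50,12,"pics/z15.png");crop("pics/top15.png",345,175,50,50,12,"pics/y15.png")
cv2.imwrite("pics/zy15.png",cv2.resize(cv2.hconcat([cv2.imread("pics/z15.png"),cv2.imread("pics/y15.png")]),(800,400)))
E
```

```text
23.3 [  8.10343147  -0.42885805 109.87701366] 5.434371077721118e-05 [ 0.08543899 -0.763826    1.22369861]
[array([10.4,  0. , 29.7]), array([0.0013, 0.0173, 0.0005])]
```

View pics/zy15.png

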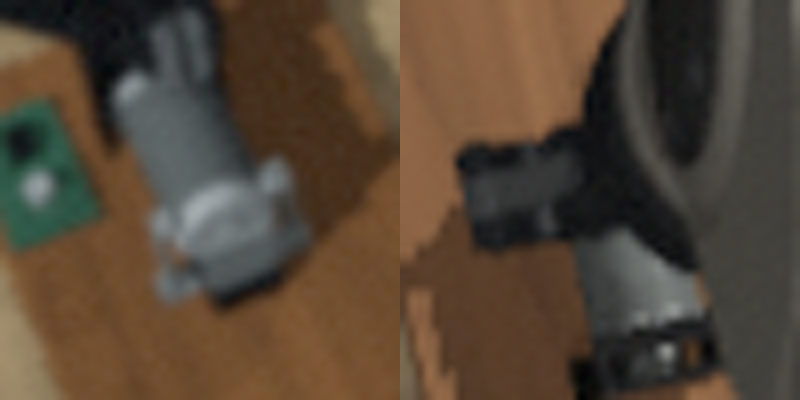

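Emit:
arm_command([
  [5.5,0,14,0,0.017,0,1],
  [5.5,0,15,0,0,0,1],
  [0,0,10,0,0,0,1],
  [0,0,4,0,0,0,1],
  [0,0,0,0,0,0,1],
  [0,0,0,0,0,0,1],
  [0,0,0,0,0,0,1],
])

```text
time_s: 24.1
tool_pos: [0.5974, -0.161, 0.0669]
tool_rot: [3.124, 0.32, 0.002]
force: [0.3, -0.4, -0.1]
gripper_width: -0.0003
```

```bash
python3 - <<'E'
from h import *
o=telemetry.get_obs(); print(o['time_s'],w2h(o['tool_pos']),o['gripper_width'],o['force'])
print(go(hw([19,-.5,60]),tool(HW,0)))
for n in("scene","top"):
    im=viewer.grab_frame(n); cv2.imwrite(f"pics/{n}16.png",im[:,:,::-1])
crop("pics/scene16.png",235,180,50,60,10,"pics/z16.png")
E
```

```text
24.1 [18.11649723 -0.97861976 66.86933916] -0.0002539353270800582 [ 0.29757003 -0.40132408 -0.05693852]
[array([ 0.9, -0.5,  6.9]), array([ 0.0018, -0.0008, -0.0002])]
```

View pics/z16.png

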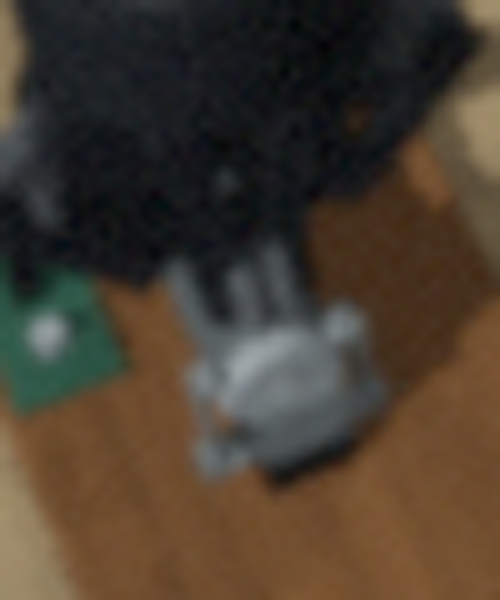

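Emit:
arm_command([
  [1,0,3,0,0,0,1],
  [0,0,2,0,0,0,1],
  [0,0,1,0,0,0,1],
  [0,0,0,0,0,0,1],
  [0,0,0,0,0,0,1],
  [0,0,0,0,0,0,1],
])

```text
time_s: 24.8
tool_pos: [0.5981, -0.1606, 0.0603]
tool_rot: [3.124, 0.32, 0.0]
force: [-0.1, 0.8, 0.1]
gripper_width: -0.0001
```

Emit:
arm_command([
  [0,0,1,0,0,0,1],
  [0,0,0.5,0,0,0,1],
  [0,0,0.5,0,0,0,1],
  [0,0,0,0,0,0,1],
  [0,0,0,0,0,0,1],
])

```text
time_s: 25.3
tool_pos: [0.5981, -0.1606, 0.0583]
tool_rot: [3.124, 0.32, 0.0]
force: [-0.4, 0.3, -0.1]
gripper_width: 0.0003
```

Emit:
arm_command([
  [0,0,0.7,0,0,0,1],
  [0,0,0.5,0,0,0,1],
  [0,0,0,0,0,0,1],
  [0,0,0,0,0,0,1],
  [0,0,0,0,0,0,1],
])

```text
time_s: 25.8
tool_pos: [0.5981, -0.1606, 0.058]
tool_rot: [3.124, 0.32, 0.0]
force: [-2.4, 0.2, 8.1]
gripper_width: 0.0001
```

Emit:
arm_command([
  [0,0,0.6,0,0,0,1],
  [0,0,0.4,0,0,0,1],
  [0,0,0,0,0,0,1],
  [0,0,0,0,0,0,1],
])

```text
time_s: 26.2
tool_pos: [0.5982, -0.1607, 0.0579]
tool_rot: [3.123, 0.32, 0.001]
force: [-5.0, 0.7, 15.2]
gripper_width: -0.0004
```

Emit:
arm_command([
  [0,0,-5,0,0,0,1],
  [0,0,-25,0,0,0,1],
  [0,0,-40,0,0,0,1],
  [0,0,-40,0,0,0,1],
  [-5,-45,0,0,0,0,1],
  [-5,-45,0,0,0,0,1],
  [-5,-45,0,0,0,0,1],
  [-5,-45,0,0,0,0,1],
  [0,0,0,0,0,0,1],
  [0,0,0,0,0,0,1],
])

```text
time_s: 27.2
tool_pos: [0.5418, 0.0128, 0.166]
tool_rot: [3.123, 0.324, 0.001]
force: [-0.1, -0.9, -0.1]
gripper_width: -0.0
```

```bash
python3 - <<'E'
from h import *
o=telemetry.get_obs(); print(o['time_s'],o['tool_pos'],o['force'])
for n,b in(("scene",(232,185,50,50)),("top",(345,175,50,50))):
    im=viewer.grab_frame(n); cv2.imwrite(f"pics/{n}20.png",im[:,:,::-1])
    u0,v0,w,h=b;c=cv2.convertScaleAbs(cv2.resize(im[v0:v0+h,u0:u0+w,::-1],None,fx=12,fy=12,interpolation=cv2.INTER_CUBIC),alpha=1.5)
    t=np.linspace(0,6.28,50)
    for s,r,cc in((28.5,16,(0,255,0)),(31.5,5,(0,255,255)),(-28.5,16,(255,0,255))):
        for a in t:
            P=hw([s,r*np.cos(a),42+r*np.sin(a)]); 
            # undo robot-camera offset: camera-seen holder
            P=P-[.0008,.0017,0]+([.0007,-.0006,0] if n=="top" else [-.0007,.0006,0])
            q=(np.array(proj(n,P))-[u0,v0]+.5)*12; cv2.circle(c,tuple(int(x) for x in q),1,cc,-1)
    cv2.imwrite(f"pics/f_{n}.png",c)
E
```

```text
27.2 [0.54181    0.01284246 0.16604349] [-0.12721401 -0.91062685 -0.11112466]
```

View pics/f_scene.png

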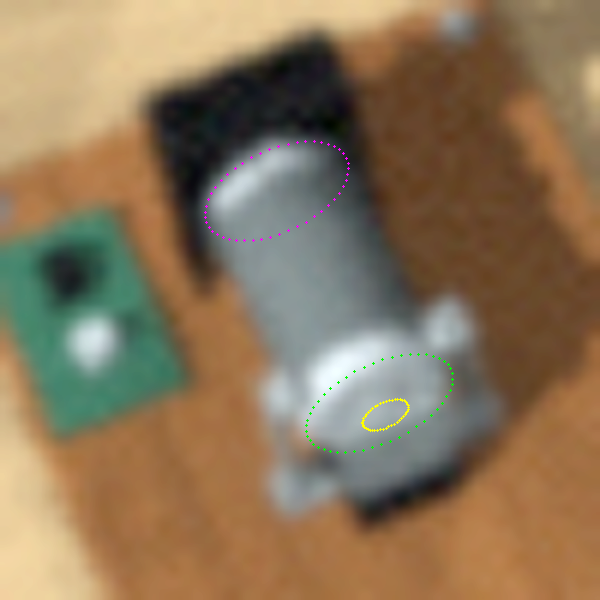

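View pics/f_top.png

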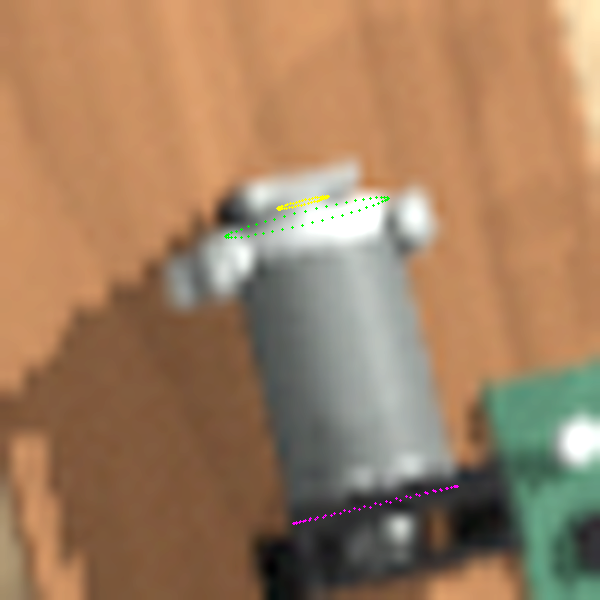

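View pics/scene20.png

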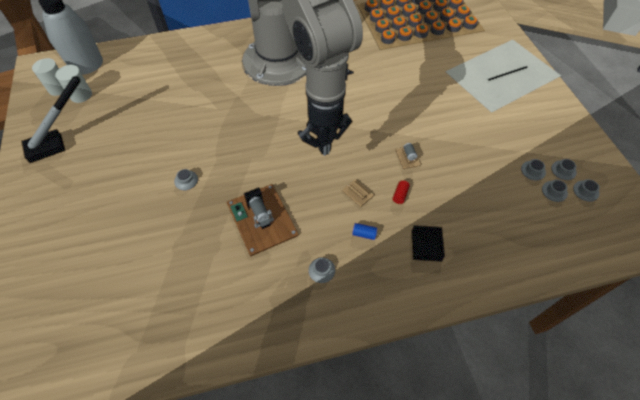

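```bash
python3 - <<'E'
from h import *
from cell import ticket
print(telemetry.get_obs()['time_s']); print(ticket.hand_in())
E
```

```text
27.3
the job is handed in; nothing more can be done
None
```

The larger cell is in the holder and looks fully home. I handed the job in at 27.3 s with the arm clear; the hand-in gives no verdict.

**How it went**
- **First grip:** at the holder I saw that the fingers would have hit the clips. I put the cell back in its cradle and gripped it again with the tool leaning 12°.
- **Insertion:** the flat end went in under the bridge at about 18° with the button end raised, and I pushed it against the spring. On the first try the can came down on the end contact with about 20 N, so I lifted, pushed further in and lowered again.
- **Seating:** I rotated the cell down behind the end contact, released it, and pressed lightly on the button end with closed fingers.

**Last checks**
- **Level:** the fingers touched the can's top at 58.0 mm near the clips, the height expected when home. It stayed at 57.9 mm under 15 N.
- **Clips:** in the top view both clip beads are where they were before the job, so the clips look shut over the can.
- **Force:** the highest wrist reading was about 27 N. That is not the holder load, which I could not read directly. The spring push may have been at or near its stop (about 17 N).
- **Bystanders:** the small cell, drivers and tray look unmoved in the last scene view.

**Disagreements and contact**
- In the scene view the button end looks about 1 pixel (2 mm) higher than predicted. That is within the camera calibration, and the touch check showed no tilt.
- While still gripped, the cell seemed to slip a few degrees in the fingers.
- On release, the fingers briefly touched the bay's spring end with about 7 N.

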